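Close the vacuum chamber on a dish stack and pump it down

TASK

Take the stack of small culture dishes from the tray and stand it upright on the floor of the open vacuum chamber, then swing the chamber's lid over and lower it gently, without letting it drop, until it rests shut on the rim. Then pump the red hand lever through four full strokes, each from fully up to fully down and fully back up, so that the gauge rod stands well out of the pump; end with the lever up and the lid shut. Do not knock over or push aside the bottles and the beaker.

Things in the scene. Friction and masses are not known exactly. Their poses are not given: they have to be found in the camera images.
- station: vacuum station fixed to the bench: grey L-shaped base plate (145 x 226 mm overall, 8 mm thick) with an open white chamber on its left and a blue hand pump on its right. Origin on the bench under the plate (the plate spans x -60 to +90 mm); x points from its front to its back (lid hinge), y to its left; the front faces the robot. Pump housing: x 19 to 86, y -106 to -62 mm, 105 mm tall.
- chamber_floor (a point): centre of the chamber's inner floor, 14 mm above the bench; axes as the station's. The chamber is open at the top: inside 98 mm along station x, 140 mm along station y, walls 6 mm thick, rim 78 mm above the bench (64 mm above this point).
- stack_centre (a point): stack of four small pale culture dishes, the only stack 60 mm across (the fixed stacks at the back are 92 mm): a rigid cylinder 60 mm in diameter (58 mm between the fingers), 60 mm tall, about 50 g; this point is its centre, 30 mm above its underside; z is its upright axis. It starts upright on the tray (tray floor 4 mm above the bench, rim 20 mm high).
- lid (a joint): angle of the clear chamber lid (rad): 0 = shut on the rim, 1.57 = upright, 1.85 = its stop, leaning back. It starts open, at 1.62 to 1.85, past vertical, held by slight hinge friction (0.06 N m); below about 1.2 it falls shut by itself unless it is held. Lid 110 x 152 x 8 mm, 0.3 kg.
- lid_handle (a point): centre of the straight black round bar of the lid's bow handle: bar 12 mm in diameter, parallel to station y, free over 90 mm, 148 mm from the hinge axis and 38 mm beyond the lid's front edge. When shut it lies in front of the chamber 85 mm above the bench. The axes turn with the lid.
- lid_hinge (a point): a point on the hinge axis of the lid (axis along station y), 80 mm above the bench, at the back of the chamber; axes as the station's. With the lid at angle q the bar lies at station (-0.148 cos q + 0.005 sin q, 0, 0.148 sin q + 0.005 cos q) m from it.
- lever (a joint): angle of the pump's hand lever (rad): 0 = fully up, at rest, 22 degrees above level; 0.65 = fully down, on its stop, 15 degrees below level. A spring drives it back up: it takes about 4 N at the grip to start and about 9 N at the bottom; let go, it returns by itself in about 0.15 s.
- lever_grip (a point): centre of the red grip of the hand lever: a round bar 24 mm in diameter and 100 mm long that points towards station -x, 150 mm from the lever's pivot, 118 mm to the right of the chamber's middle; the axes turn with the lever. Press on it from above. Centre 126 mm above the bench when up, 31 mm when fully down.
- lever_pivot (a point): pivot of the lever, axis along station y, in the pump housing, 70 mm above the bench; axes as the station's.
- gauge_rod (a joint): how far the gauge rod has risen out of the pump's top (m): 0 at the start, about 0.014 more for each full stroke, about 0.057 after four (its most); it stays where it is, and part strokes give less.
- gauge_top (a point): top of the green cap (22 mm across) of the gauge rod that stands upright on the pump housing; 121 mm above the bench at the start, about 178 mm after four strokes
- brown_bottle: brown reagent bottle with black cap, 64 mm in diameter, 135 mm tall, standing on the tray, to be left alone; origin at the centre of its underside
- white_bottle: white reagent bottle with blue cap, 60 mm in diameter, 120 mm tall, standing on the tray, to be left alone; origin at the centre of its underside
- small_beaker: clear beaker, 55 mm in diameter, 71 mm tall, standing on the bench in front of the tray, to be left alone; origin at the centre of its underside
- dish_stack: the same stack of small dishes, by the centre of its underside

How it is judged:
By the outcome, as a careful person would: the job done as asked, in the order asked, and still so for the second after the job is handed in, with the robot touching nothing.
It also fails if it takes over 72 s, if anything falls off the work surface, if the arm or the gripper's body presses on something with over 40 N, if the wrist force passes 120 N, or if a joint passes its speed limit or range.

ROBOT

A 6-joint arm with a two-finger parallel gripper is mounted at the origin on a cart in front of the work surface, level with it; the furniture and walls round the work are solid. World frame = base frame: x ahead of the robot, y to its left, z up, the work surface at z = 0. Lengths are in mm, angles in rad, forces in N, time in s.
With the tool pointing down it reaches from about 350 to 875 mm from the base axis. Payload 15.5 kg.
Tool frame: the origin (TCP) lies midway between the tips of the shut fingers; the grasp point (between the pads) lies 19 mm behind it; z points along the fingers, x is the direction in which the jaws open and shut, and the axes are right-handed (so a half turn about z gives the same grasp; the last joint's range is limited). The gripper opens to 85 mm and grips with 20 to 120 N. Pads are 22 mm wide; open, the fingers measure 114 mm over their backs; the gripper's body (76 mm by 85 mm) begins 54 mm behind the grasp point. The pads swing forward as they close: fully open they stand 13 mm farther back than shut.
Start: joints at [1.036, 0.494, 1.345, -0, 1.302, -0.096], TCP at [266.095, 565.526, 231.277] pointing down, gripper open.
Joint ranges: [-2.91, 2.91], [-0.82, 2.16], [0.22, 2.67], [-1.22, 4.37], [0.12, 2.79], [-3.08, 3.08]. Speed limits (rad/s): [1.89, 1.89, 2.57, 3.01, 3.01, 3.01].

INTERFACE

Orientations are given as a unit quaternion [x, y, z, w].
In Python, from plant import readout, viewer, ticket gives the robot as it stands.
- The arm moves only by the tool arm_command, never from a script. Its argument "increments" is a list of rows, each an object with "xyz": the shift along the tool's x, y, z in mm, a list of three; "turn": the turn, a rotation vector about the tool's x, y, z in rad, a list of three. A call has 1 to 5 rows; each row is the pose to reach, as a shift and turn from the pose commanded when the call began, along the tool's axes at that moment; what a row does not reach only later rows make up. A row lasts 1/10 s, in which the tool goes at most 50 mm and 8.59 degrees, less where a joint would pass 70% of its speed; a pose out of reach is approached as far as the arm can. A call with a gripper value outside its range is refused whole. "hand" is the opening, from 0 (shut) to 1 (fully open), set as the call begins (left out, the last holds). The fingers move at their own pace and stop on an object; "newtons" is the grip in N (left out, the last holds). Time passes only in rows, so rows that repeat a pose let the fingers close. It gives the time, the measured TCP pose, the force and the opening at its end, in the units of the state.
- readout.sense(): the state, without advancing time (a new reading comes with each control period).
- viewer.get_image(name): name is "scene" or "top" or "wrist"; returns the picture (384x512x3 uint8, red, green, blue); there is no depth.
- viewer.get_calibration(name): a dict with "camera_matrix" (3x3 intrinsics, pixels), "world_from_camera" (4x4, takes a point from camera to world coordinates). Camera axes: x right, y down, z forward; pixel columns grow to the right and rows downward; lengths in mm; the calibration is good to about 2 mm. A picture is of the moment at which its call begins: read the wrist's pose just before it. get_calibration takes no time and is no camera call; for the wrist camera it gives the pose at the moment of the call.
- ticket.hand_in(): hands the job in, once; it reports no verdict.
Trained networks look in the newest picture that a camera, given by its name, has taken for a name from the list of things; names that differ only in an ending like _2 or _b are one class to them, and where a whole thing is asked for, a point or a joint stands for the part that bears it (a point fixed in the world has none). Each returns a list of dicts, best first, with "score" (0 to 1); they miss things now and then, are a little off and sometimes report something else, mostly with a low value. They report only what shows in the picture. A call takes as long as a camera call.
- viewer.regions_of(camera, label): "region" (384x512 bool, what is visible of it) and "centre" ([column, row] in pixels, amid what is visible of it).
The state is a dict: "clock": time; "qpos": joint angles; "qd": joint speeds; "joint_efforts": joint torques, N m; "position": TCP position; "tcp_rot": TCP orientation; "force": force on the tool from outside, world axes, zero at the start; "ft_torque": the same for the moment, N m; "finger_gap": finger opening in mm.
Only numpy, scipy, OpenCV 4.12 (cv2) and the standard library are available. Lean on these libraries where they do the work, as an engineer would, in place of code of your own. Each camera call takes 0.05 s, during which the arm holds its last target.

## Working session

There is one attempt and no reset: what is moved stays moved. The work goes in short steps, Python scripts to look and compute and a tool call to move; the robot and the scene stay as the last step left them, time stands still between calls to the robot, and variables do not carry over. Pictures are saved under pics/ and viewed, and the job is handed in when it is done.

Besides the shell and the picture viewer there is one more tool, called after "Request:" by a JSON object that holds its "api" and its "payload". arm_command: Moves the arm, as the interface text tells. Its arguments: {"type":"object","properties":{"increments":{"type":"array"},"hand":{"type":"number"},"newtons":{"type":"number"}},"required":["increments"]}

```bash
ls; mkdir -p pics; cat > h.py <<'E'
import numpy as np, cv2
from scipy.spatial.transform import Rotation as R
from plant import readout, viewer, ticket
def snap(cam,fn):
    im=np.asarray(viewer.get_image(cam)); cv2.imwrite('pics/'+fn,im[:,:,::-1]); return im
def ray(cam,px,cal=None):
    c=cal or viewer.get_calibration(cam); K=np.array(c['camera_matrix']);T=np.array(c['world_from_camera'])
    d=T[:3,:3]@np.linalg.inv(K)@np.array([px[0],px[1],1.]); return T[:3,3],d/np.linalg.norm(d)
def atz(cam,px,z):
    o,d=ray(cam,px); return o+d*(z-o[2])/d[2]
def proj(cam,p):
    c=viewer.get_calibration(cam); K=np.array(c['camera_matrix']);T=np.linalg.inv(np.array(c['world_from_camera']))
    q=K@(T[:3,:3]@np.asarray(p,float)+T[:3,3]); return q[:2]/q[2]
def tri(rays):
    A=np.zeros((3,3));b=np.zeros(3)
    for o,d in rays:
        P=np.eye(3)-np.outer(d,d);A+=P;b+=P@o
    p=np.linalg.solve(A,b); return p,[np.linalg.norm((np.eye(3)-np.outer(d,d))@(p-o)) for o,d in rays]
def delta(pos,rot):  # to target world pos, Rotation -> tool increments
    s=readout.sense(); r=R.from_quat(s['tcp_rot'])
    return r.inv().apply(np.asarray(pos)-np.array(s['position'])), (r.inv()*rot).as_rotvec()
E
python3 - <<'E'
from h import *
print(readout.sense())
snap('scene','s0.png');snap('top','t0.png')
for c in ('scene','top'):
    for l in ['station','lid','lid_handle','lever_grip','lever','gauge_top','dish_stack','stack_centre','brown_bottle','white_bottle','small_beaker']:
        try:
            r=viewer.regions_of(c,l)
            print(c,l,[(round(x['score'],2),np.round(x['centre'],1).tolist(),int(x['region'].sum())) for x in r[:3]])
        except Exception as e: print(c,l,e)
    print(viewer.get_calibration(c))
E
```

```text
pics
{'clock': 0.0, 'qpos': array([ 1.03550730e+00,  4.94197451e-01,  1.34615405e+00,  3.60179558e-05,
        1.30251043e+00, -9.54872288e-02]), 'qd': array([ 0.00169002, -0.0012087 ,  0.00072601, -0.00200841, -0.00191032,
       -0.00139716]), 'joint_efforts': array([-1.71203013e-03, -8.82157373e+01, -3.83874822e+01, -4.50484376e-04,
        9.95107141e-03,  5.88795683e-05]), 'position': array([265.8871215 , 565.20809541, 230.68362629]), 'tcp_rot': array([ 8.44324646e-01,  5.35831586e-01, -5.73682991e-04,  2.71945321e-04]), 'force': array([ 1.17551411,  0.55775325, -0.56719235]), 'ft_torque': array([ 0.00515697, -0.01736129,  0.07043428]), 'finger_gap': 85.54400064084193}
scene station [(0.75, [186.1, 145.1], 5172)]
scene lid [(0.93, [180.8, 122.9], 1764)]
scene lid_handle [(0.59, [183.9, 119.9], 1880)]
scene lever_grip [(0.58, [223.2, 154.1], 317)]
scene lever [(0.61, [222.9, 153.8], 313)]
scene gauge_top []
scene dish_stack [(0.86, [282.1, 194.3], 529)]
scene stack_centre [(0.86, [283.3, 197.3], 522)]
scene brown_bottle [(0.85, [316.5, 221.7], 881)]
scene white_bottle [(0.91, [34
[... 987 characters left out ...]
, [263.2, 168.5], 429)]
top brown_bottle [(0.69, [317.1, 164.5], 695)]
top white_bottle [(0.64, [356.7, 158.4], 623)]
top small_beaker [(0.92, [310.6, 230.3], 424)]
{'camera_matrix': array([[428.77495272,   0.        , 257.26326904],
       [  0.        , 428.77495272, 190.62020754],
       [  0.        ,   0.        ,   1.        ]]), 'world_from_camera': array([[-2.18567399e-02, -9.74659395e-01,  2.22623778e-01,
         2.81050894e+02],
       [-9.99743823e-01,  2.26171977e-02,  8.66589715e-04,
         1.08910342e+02],
       [-5.87975581e-03, -2.22547806e-01, -9.74904048e-01,
         1.16061660e+03],
       [ 0.00000000e+00,  0.00000000e+00,  0.00000000e+00,
         1.00000000e+00]])}
```

```bash
python3 - <<'E'
import cv2
for f in ('s0','t0'):
    im=cv2.imread(f'pics/{f}.png')
    cr=im[80:300,80:400]; cv2.imwrite(f'pics/{f}z.png',cv2.resize(cr,None,fx=2.5,fy=2.5,interpolation=cv2.INTER_CUBIC))
E
```

```text
(no output)
```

View pics/s0z.png

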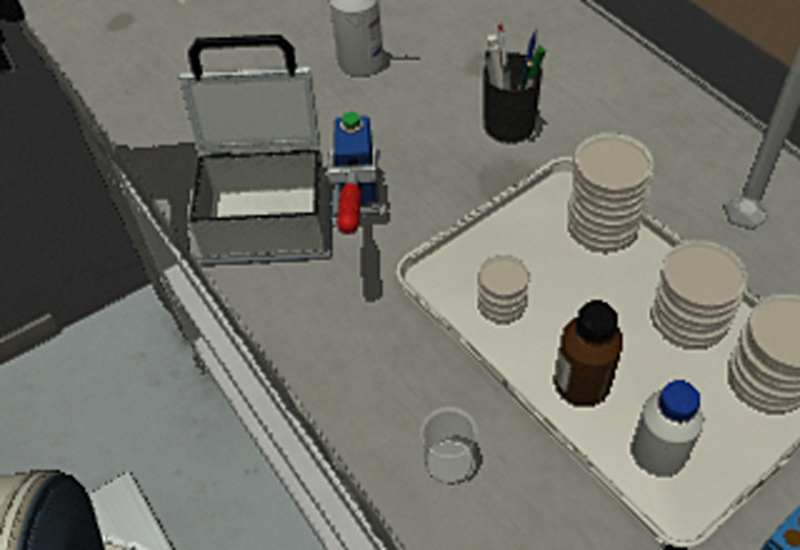

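View pics/t0z.png

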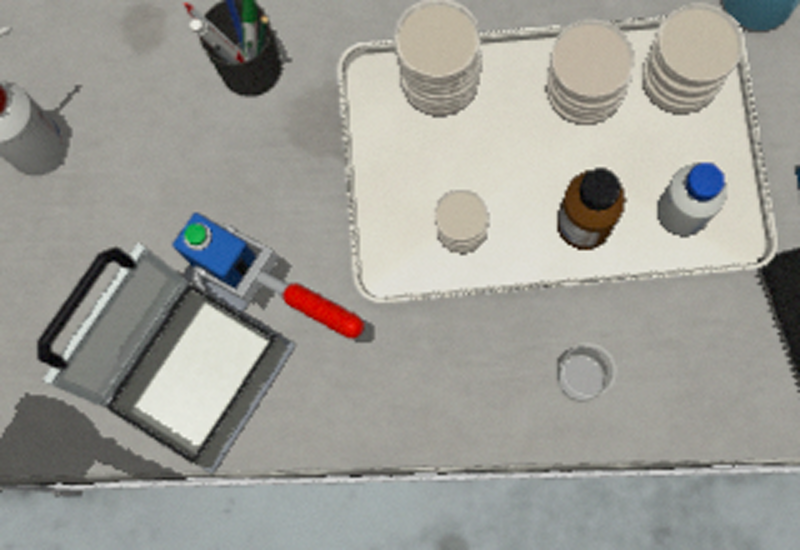

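View pics/t0.png

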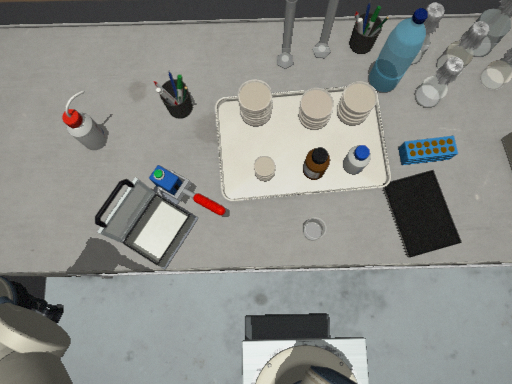

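```bash
python3 - <<'E'
import cv2
im=cv2.imread('pics/s0.png'); cv2.imwrite('pics/s0a.png',cv2.resize(im[85:195,145:255],None,fx=5.4,fy=5.4,interpolation=cv2.INTER_CUBIC))
im=cv2.imread('pics/t0.png'); cv2.imwrite('pics/t0a.png',cv2.resize(im[160:270,90:240],None,fx=5,fy=5,interpolation=cv2.INTER_CUBIC))
E
```

```text
(no output)
```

View pics/s0a.png

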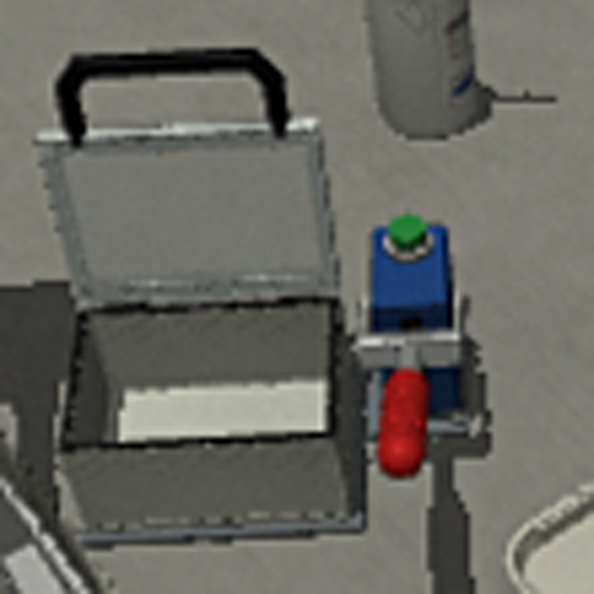

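View pics/t0a.png

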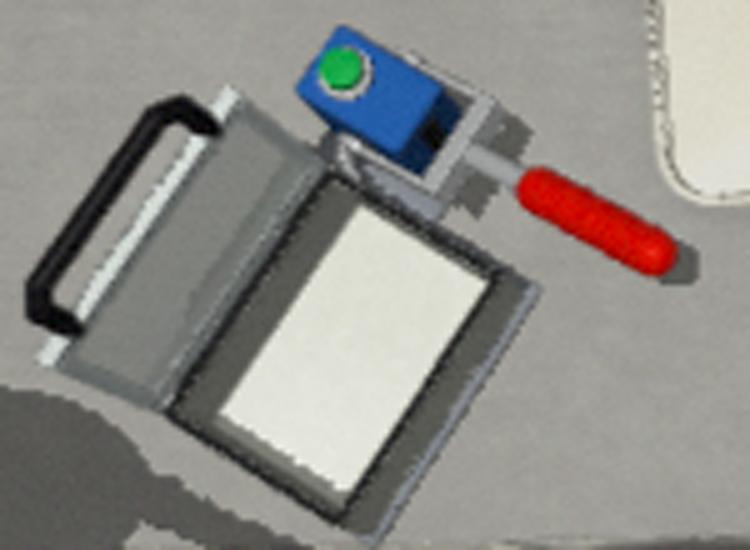

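```bash
python3 - <<'E'
from h import *
P={'barL':((38,295),(70,65)),'barR':((165,108),(262,58)),'cap':((343,68),(408,226)),'griptip':((660,255),(400,460)),'gripbase':((530,188),(405,380)),
'rimFR':((497,270),(342,436)),'rimFL':((345,522),(65,445)),'rimBL':((170,410),(80,308)),'rimBR':((335,175),(335,302)),'plFL':((372,545),(82,540)),'plFR':((538,288),(362,522)),
'floorFL':((340,490),(118,440))}
for k,(t,s) in P.items():
    t=np.array(t)/5+[90,160]; s=np.array(s)/5.4+[145,85]
    p,e=tri([ray('top',t),ray('scene',s)]); print(k,p.round(1),np.round(e,1))
for l in ['dish_stack','brown_bottle','white_bottle','small_beaker']:
    rt=[]
    cs=[]
    for c in('top','scene'):
        r=viewer.regions_of(c,l)[0]; m=r['region']; ys,xs=np.nonzero(m); rt.append(ray(c,r['centre'])); cs.append((np.round(r['centre'],1),xs.min(),xs.max(),ys.min(),ys.max()))
    p,e=tri(rt); print(l,p.round(1),np.round(e,1),cs)
E
```

```text
barL [437.9 463.6 226. ] [0.5 0.5]
barR [523.6 412.7 222. ] [0.2 0.2]
cap [569.  357.3 118.7] [0.3 0.3]
griptip [465.3 196.4 138.2] [0.6 0.6]
gripbase [506.6 263.4 111.9] [0.4 0.4]
rimFR [474.  286.4  67.2] [1.2 1.2]
rimFL [345.1 358.2  82. ] [0.2 0.2]
rimBL [401.  448.5  81.4] [1.7 1.7]
rimBR [522.9 370.   76. ] [0.3 0.3]
plFL [337.2 362.3   0.5] [0.1 0.1]
plFR [473.1 274.4   4.7] [0.2 0.2]
floorFL [368.7 364.6  61.2] [6.5 6.5]
dish_stack [604.5  88.5  36.5] [2.7 2.7] [(array([264.9, 165.6]), np.int64(254), np.int64(275), np.int64(156), np.int64(181)), (array([282.1, 194.3]), np.int64(271), np.int64(291), np.int64(181), np.int64(210))]
brown_bottle [601.1 -51.6  65.9] [2.8 2.8] [(array([317.1, 164.5]), np.int64(303), np.int64(330), np.int64(147), np.int64(179)), (array([316.5, 221.7]), np.int64(301), np.int64(328), np.int64(200), np.int64(242))]
white_bottle [ 618.5 -161.9   38.9] [2.6 2.6] [(array([356.7, 158.4]), np.int64(343), np.int64(370), np.int64(144), np.int64(173)), (array([347.2, 254.1]), np.int64(332), np.int64(361), np.int64(232), np.int64(270))]
small_beaker [429.9 -29.8  24.6] [1. 1.] [(array([310.6, 230.3]), np.int64(303), np.int64(325), np.int64(217), np.int64(240)), (array([258.8, 257.8]), np.int64(248), np.int64(270), np.int64(243), np.int64(273))]
```

```bash
cat >> h.py <<'E'
def down(deg): # tool down, tool x at world angle deg
    a=np.radians(deg)/2; return R.from_quat([np.cos(a),np.sin(a),0,0])
def go(pos,rot):
    x,t=delta(pos,rot); print('xyz',x.round(1).tolist(),'turn',t.round(3).tolist(), 'rows>=',round(max(np.linalg.norm(x)/50,np.linalg.norm(t)/.15),1))
E
python3 - <<'E'
from h import *
from scipy.optimize import least_squares
p,e=tri([ray('top',(264.4,166)),ray('scene',(281.2,189.2))]); print('stacktop',p,e)
obs=[]
P={'barL':((38,295),(70,65)),'barR':((165,108),(262,58)),'rimFR':((497,270),(342,436)),'rimFL':((345,522),(65,445)),'rimBL':((170,410),(80,308)),'rimBR':((335,175),(335,302)),'plFL':((372,545),(82,540)),'plFR':((538,288),(362,522)),'cap':((343,68),(408,226))}
cal={c:viewer.get_calibration(c) for c in('top','scene')}
def pr(c,p):
    K=cal[c]['camera_matrix'];T=np.linalg.inv(cal[c]['world_from_camera']);q=K@(T[:3,:3]@p+T[:3,3]);return q[:2]/q[2]
def model(v):
    X,Y,yaw,q,hx,plx,ply,sy,px,py=v
    m={}
    for n,sx,s in(('FR',-1,-1),('FL',-1,1),('BL',1,1),('BR',1,-1)): m['rim'+n]=(sx*55,s*76,78)
    bx,bz=hx-148*np.cos(q)+5*np.sin(q),80+148*np.sin(q)+5*np.cos(q)
    m['barL']=(bx,sy,bz);m['barR']=(bx,-sy,bz);m['plFL']=(plx,ply,4);m['plFR']=(plx,ply-158,4);m['cap']=(px,py,121)
    c,s=np.cos(yaw),np.sin(yaw)
    return {k:np.array([X+c*a-s*b,Y+s*a+c*b,z]) for k,(a,b,z) in m.items()}
def f(v):
    m=model(v);o=[]
    for k,(t,s) in P.items():
        o+=list(pr('top',m[k])-(np.array(t)/5+[90,160]))+list(pr('scene',m[k])-(np.array(s)/5.4+[145,85]))
    return np.array(o)
r=least_squares(f,[435,366,1.02,1.7,57,-60,80,48,50,-110]);print(r.x.round(3),np.degrees(r.x[2]));print(r.fun.reshape(-1,4).round(1))
go([604,88,200],down(-31.5))
E
```

```text
stacktop [597.89680577  89.58637792  63.40666951] [np.float64(0.4184833232235818), np.float64(0.41848332322340903)]
[ 435.448  365.624    1.011    1.766   51.765  -56.733   79.323   49.875
   62.619 -117.413] 57.907379189529756
[[-0.1  0.1  0.4  0.2]
 [ 0.2 -0.1 -0.1 -0.3]
 [ 2.5  0.1 -0.5 -0.2]
 [-0.1  1.4 -0.9  1.2]
 [-1.4  1.1 -0.  -0. ]
 [-0.8 -2.4  1.4 -1.7]
 [ 0.7 -0.4  0.4 -0.3]
 [-0.5  0.5 -0.5  0. ]
 [ 0.2 -0.  -0.2 -0.2]]
xyz [-288.2, 509.1, 31.3] turn [0.0, -0.0, 1.681] rows>= 11.7
```

Request:
{"api": "arm_command", "payload": {"increments": [{"xyz":[0,0,-45],"turn":[0,0,0.14]},{"xyz":[0,0,-90],"turn":[0,0,0.28]},{"xyz":[-24,42,-90],"turn":[0,0,0.42]},{"xyz":[-48,84,-90],"turn":[0,0,0.56]},{"xyz":[-72,126,-90],"turn":[0,0,0.7]}], "hand": 1}}

```text
clock: 2.1
position: [350.0, 445.5, 321.6]
tcp_rot: [0.977, 0.212, 0.0, -0.0]
force: [0.9, 0.0, -0.8]
finger_gap: 85.0
```

```bash
python3 - <<'E'
from h import *
s=readout.sense();print(s['clock'],s['position'],s['qpos'])
go([600,89,220],down(-31.5))
E
```

```text
2.1 [350.01222677 445.47670557 321.60735494] [ 7.99522834e-01  3.34243428e-01  1.35762955e+00 -1.44088068e-04
  1.44893174e+00  3.73282242e-01]
xyz [80.1, 428.0, 101.6] turn [-0.001, -0.001, 0.976] rows>= 8.9
```

Request:
{"api": "arm_command", "payload": {"increments": [{"xyz":[9,48,5],"turn":[0,0,0.14]},{"xyz":[18,95,20],"turn":[0,0,0.28]},{"xyz":[27,143,35],"turn":[0,0,0.42]},{"xyz":[36,190,50],"turn":[0,0,0.56]},{"xyz":[45,238,60],"turn":[0,0,0.7]}]}}

```text
clock: 2.6
position: [489.6, 248.5, 260.8]
tcp_rot: [0.991, -0.137, -0.0, 0.0]
force: [0.2, 0.5, 0.4]
finger_gap: 85.4
```

```bash
python3 - <<'E'
from h import *
s=readout.sense();print(s['clock'],s['position'],s['qpos'])
go([598,89.5,200],down(-31.5))
E
```

```text
2.6 [489.61756646 248.50083322 260.78285195] [3.60861671e-01 3.57949118e-01 1.49270132e+00 6.57455933e-05
 1.29138116e+00 6.35456521e-01]
xyz [147.5, 123.6, 60.8] turn [0.0, 0.0, 0.275] rows>= 4.0
```

Request:
{"api": "arm_command", "payload": {"increments": [{"xyz":[35,30,15],"turn":[0,0,0.1]},{"xyz":[70,60,30],"turn":[0,0,0.2]},{"xyz":[110,92,45],"turn":[0,0,0.275]},{"xyz":[147.5,123.5,60],"turn":[0,0,0.275]},{"xyz":[147.5,123.5,60],"turn":[0,0,0.275]}]}}

```text
clock: 3.1
position: [600.4, 87.6, 199.6]
tcp_rot: [0.963, -0.271, -0.0, 0.001]
force: [-0.8, 1.0, 0.2]
finger_gap: 85.9
```

```bash
python3 - <<'E'
from h import *
s=readout.sense();print(s['clock'],s['position'])
snap('wrist','w0.png'); c=viewer.get_calibration('wrist');print(c['world_from_camera'])
r=viewer.regions_of('wrist','dish_stack')
for x in r[:2]:
    ys,xs=np.nonzero(x['region']);print(x['score'],x['centre'],xs.min(),xs.max(),ys.min(),ys.max(),atz('wrist',x['centre'],64))
print(proj('wrist',[598,89.5,64]))
E
```

```text
3.1 [600.40758268  87.63093412 199.63969266]
[[ 8.53693964e-01 -5.00726635e-01 -1.43106437e-01  6.36751433e+02]
 [-5.20774640e-01 -8.21158048e-01 -2.33437859e-01  1.48801984e+02]
 [-6.24448837e-04  2.73810695e-01 -9.61783403e-01  3.42702402e+02]
 [ 0.00000000e+00  0.00000000e+00  0.00000000e+00  1.00000000e+00]]
0.59 [252.8, 178.7] 226 279 150 206 [598.78045775  96.31700207  64.        ]
[255.50707244 184.37631567]
```

View pics/w0.png

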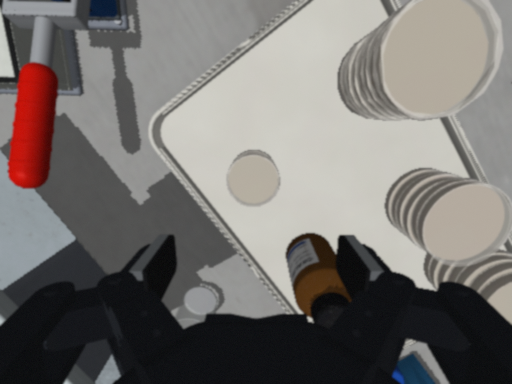

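```bash
python3 - <<'E'
from h import *
s=readout.sense();print(s['clock'],s['position'],s['qd'].round(3))
im=snap('wrist','w1.png'); c=viewer.get_calibration('wrist')
s=readout.sense();print(s['clock'],s['position'])
r=viewer.regions_of('wrist','dish_stack')
for x in r[:2]:
    m=x['region'].astype(np.uint8);cn=max(cv2.findContours(m,0,2)[0],key=len);print(x['score'],x['centre'],cv2.minEnclosingCircle(cn),cv2.fitEllipse(cn),atz('wrist',x['centre'],64))
cv2.imwrite('pics/w1z.png',cv2.resize(im[130:230,190:320,::-1],None,fx=5,fy=5))
for p in [(253,178),(253,180)]: print(atz('wrist',p,64))
print(proj('wrist',[598,89.5,64]))
E
```

```text
3.2 [598.72104821  90.82084661 200.86252569] [ 0.045 -0.029  0.014  0.009  0.006  0.014]
3.25 [598.26555942  91.99042066 201.40189353]
0.98 [257.3, 180.8] ((254.64772033691406, 179.61363220214844), 28.942840576171875) ((255.24984741210938, 180.2368927001953), (52.51564025878906, 57.50967788696289), 179.6833038330078) [601.04105251  93.55590602  64.        ]
0.22 [41.9, 63.3] ((64.5, 87.83333587646484), 108.97232055664062) ((72.43120574951172, 103.71117401123047), (140.3821563720703, 187.8795928955078), 5.364210605621338) [484.88050586 298.36071179  64.        ]
[598.7035752   98.55708391  64.        ]
[597.56425999  96.68638195  64.        ]
[256.82575438 185.36710132]
```

View pics/w1z.png

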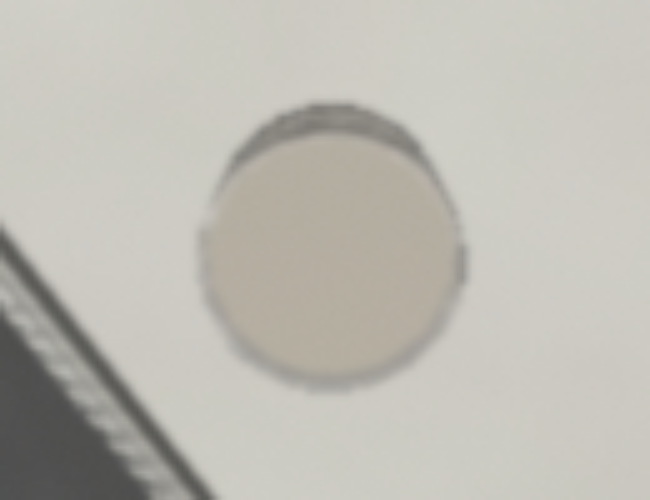

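```bash
python3 - <<'E'
from h import *
s=readout.sense();print(s['clock'],s['position'],s['qd'].round(3)); 
c=viewer.get_calibration('wrist')
im=snap('wrist','w2.png')
cv2.imwrite('pics/w2z.png',cv2.resize(im[130:230,190:320,::-1],None,fx=5,fy=5))
g=cv2.cvtColor(im,cv2.COLOR_RGB2HSV); m=((g[:,:,1]>28)&(g[:,:,0]<30)).astype(np.uint8); m[:140]=0;m[220:]=0;m[:,:210]=0;m[:,300:]=0
cn=max(cv2.findContours(m,0,2)[0],key=len);e=cv2.fitEllipse(cn);print(e)
o,d=ray('wrist',e[0],c);print(o+d*(64-o[2])/d[2]);print(readout.sense()['position'])
# static silhouettes of top
for cam,f in(('top','t0'),('scene','s0')):
    im=cv2.imread(f'pics/{f}.png'); x,y=(264,166) if cam=='top' else (281,189)
    cv2.imwrite(f'pics/{f}st.png',cv2.resize(im[y-20:y+30,x-25:x+25],None,fx=10,fy=10,interpolation=cv2.INTER_CUBIC))
E
```

```text
3.3 [598.06668299  92.69148896 201.78259002] [ 0.018 -0.011  0.001  0.001  0.    -0.   ]
((262.9549560546875, 196.75843811035156), (1.955893874168396, 2.631587028503418), 155.20639038085938)
[597.08928347  75.09757144  64.        ]
[597.97830157  93.06021114 201.97189862]
```

View pics/t0st.png

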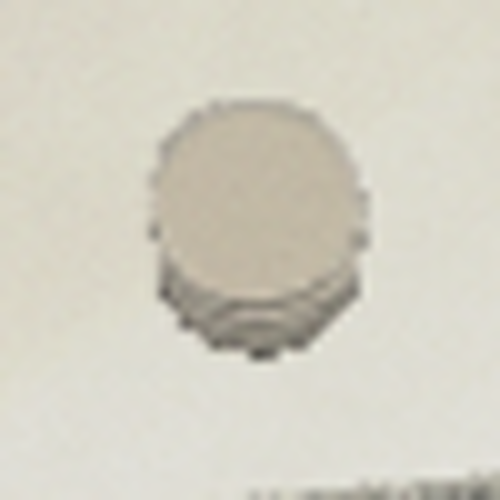

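View pics/s0st.png

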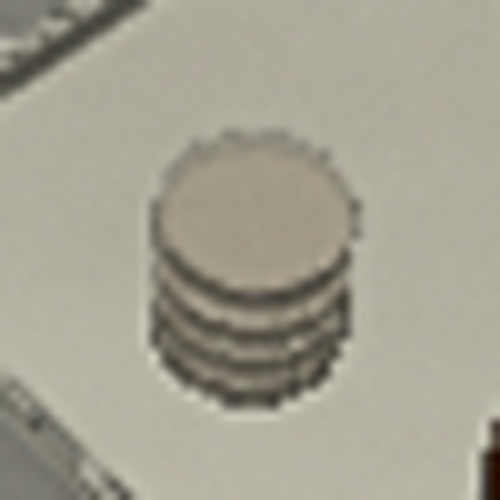

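View pics/w2z.png

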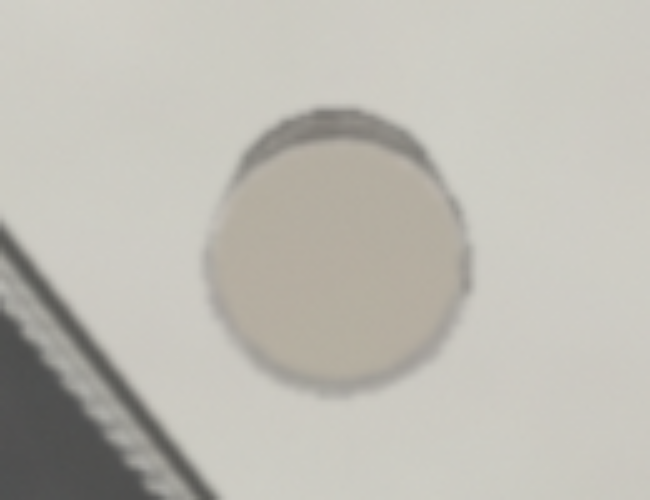

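```bash
python3 - <<'E'
from h import *
print(atz('top',(264.8,166),64),atz('scene',(281.3,190.7),64))
for p in [(256.6,181.6),(257,182.2)]: print(atz('wrist',p,64))
E
```

```text
[598.11021582  88.39077256  64.        ] [594.06360498  84.94655146  64.        ]
[599.90649487  93.50934612  64.        ]
[599.93175656  92.72116455  64.        ]
```

```bash
python3 - <<'E'
from h import *
print(readout.sense()['position'])
go([599,91,20],down(-32))
E
```

```text
[597.97830157  93.06021114 201.97189862]
xyz [1.9, 1.3, 182.0] turn [-0.0, -0.0, 0.016] rows>= 3.6
```

Request:
{"api": "arm_command", "payload": {"increments": [{"xyz":[2,1,40],"turn":[0,0,0.016]},{"xyz":[2,1,80],"turn":[0,0,0.016]},{"xyz":[2,1,120],"turn":[0,0,0.016]},{"xyz":[2,1,155],"turn":[0,0,0.016]},{"xyz":[2,1,181],"turn":[0,0,0.016]}]}}

```text
clock: 3.85
position: [598.6, 91.5, 19.1]
tcp_rot: [0.961, -0.275, -0.0, 0.0]
force: [1.3, -0.5, 0.5]
finger_gap: 85.1
```

Request:
{"api": "arm_command", "payload": {"increments": [{"xyz":[0,0,0],"turn":[0,0,0]},{"xyz":[0,0,0],"turn":[0,0,0]},{"xyz":[0,0,0],"turn":[0,0,0]},{"xyz":[0,0,0],"turn":[0,0,0]}], "hand": 0, "newtons": 25}}

```text
clock: 4.25
position: [600.5, 90.4, 22.2]
tcp_rot: [0.961, -0.276, 0.001, -0.0]
force: [0.1, -1.2, -0.8]
finger_gap: 57.5
```

Request:
{"api": "arm_command", "payload": {"increments": [{"xyz":[0,0,-15],"turn":[0,0,0]},{"xyz":[0,0,-50],"turn":[0,0,0]},{"xyz":[0,0,-100],"turn":[0,0,0]},{"xyz":[0,0,-150],"turn":[0,0,0]},{"xyz":[0,0,-200],"turn":[0,0,0]}]}}

```text
clock: 4.75
position: [599.1, 90.1, 224.4]
tcp_rot: [0.961, -0.276, 0.001, -0.0]
force: [0.9, 0.4, -0.8]
finger_gap: 57.3
```

```bash
python3 - <<'E'
from h import *
s=readout.sense();print(s['position'],s['force'],s['finger_gap'])
# tool-axes of commanded: commanded approx (600.3,90.5,221)
r=down(-32)
print(r.inv().apply(np.array([430,357,225])-np.array([600.3,90.5,221.5])))
E
```

```text
[599.13985066  90.06196696 224.36592346] [ 0.8921464   0.41653238 -0.77225534] 57.323098529715914
[-285.64607469 -135.75956693   -3.5       ]
```

Request:
{"api": "arm_command", "payload": {"increments": [{"xyz":[-40,-19,0],"turn":[0,0,0]},{"xyz":[-82,-39,0],"turn":[0,0,0]},{"xyz":[-124,-59,0],"turn":[0,0,0]},{"xyz":[-166,-79,0],"turn":[0,0,0]},{"xyz":[-208,-99,0],"turn":[0,0,0]}]}}

```text
clock: 5.25
position: [474.8, 285.8, 222.4]
tcp_rot: [0.961, -0.277, 0.001, -0.001]
force: [0.9, 0.9, -0.9]
finger_gap: 57.1
```

Request:
{"api": "arm_command", "payload": {"increments": [{"xyz":[-36,-17,0],"turn":[0,0,0]},{"xyz":[-64,-30,0],"turn":[0,0,0]},{"xyz":[-77,-37,0],"turn":[0,0,0]},{"xyz":[-77,-37,0],"turn":[0,0,0]},{"xyz":[-77,-37,0],"turn":[0,0,0]}]}}

```text
clock: 5.75
position: [430.9, 356.2, 221.2]
tcp_rot: [0.961, -0.276, 0.0, -0.0]
force: [-1.5, -1.0, -0.5]
finger_gap: 57.6
```

```bash
python3 - <<'E'
from h import *
s=readout.sense();print(s['clock'],s['position'],s['finger_gap'],s['qpos'])
snap('wrist','w3.png');snap('scene','s3.png');snap('top','t3.png')
print(readout.sense()['position'],viewer.get_calibration('wrist'))
E
```

```text
5.75 [430.90081002 356.23159895 221.22057177] 57.624691161948036 [ 5.84254485e-01  4.11114033e-01  1.52407490e+00 -4.28220234e-04
  1.20559485e+00  1.14422895e+00]
[431.15553731 355.76354916 220.74041895] {'camera_matrix': array([[269.61031403,   0.        , 255.91699908],
       [  0.        , 269.61031403, 191.25821889],
       [  0.        ,   0.        ,   1.        ]]), 'world_from_camera': array([[ 8.46298298e-01, -5.12626635e-01, -1.44890041e-01,
         4.68976820e+02],
       [-5.32709053e-01, -8.14134720e-01, -2.31096784e-01,
         4.14828274e+02],
       [ 5.06353704e-04,  2.72761052e-01, -9.62081677e-01,
         3.63356638e+02],
       [ 0.00000000e+00,  0.00000000e+00,  0.00000000e+00,
         1.00000000e+00]])}
```

View pics/w3.png

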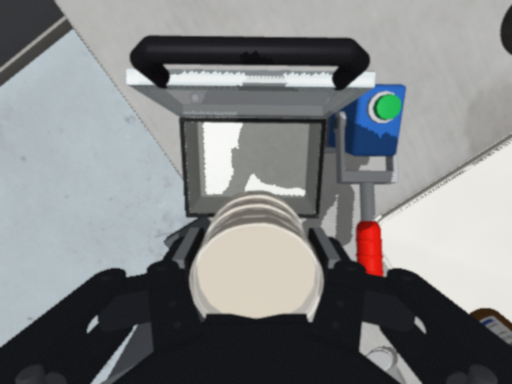

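View pics/s3.png

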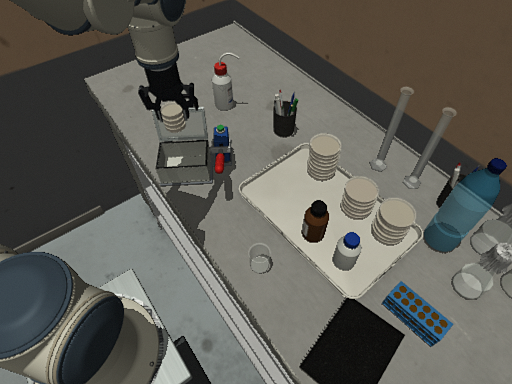

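```bash
python3 - <<'E'
from h import *
pts={n:atz('wrist',p,78) for n,p in dict(BL=(181,118),BR=(327,119),FR=(321,215),FL=(187,217)).items()}
for k,v in pts.items(): print(k,v.round(1))
c=sum(pts.values())/4;print(c)
v=(pts['BL']-pts['BR']+0*(pts['FL']-pts['FR']));print('yaw',np.degrees(np.arctan2(-v[0],v[1])),np.linalg.norm(v))
u=(pts['BL']+pts['BR']-pts['FL']-pts['FR'])/2;print(np.degrees(np.arctan2(u[1],u[0])),np.linalg.norm(u))
im=cv2.imread('pics/w3.png');cv2.imwrite('pics/w3z.png',cv2.resize(im[30:230,120:410],None,fx=2.7,fy=2.7,interpolation=cv2.INTER_CUBIC))
E
```

```text
BL [402.7 452.9  78. ]
BR [528.4 372.6  78. ]
FR [473.3 283.6  78. ]
FL [344.  362.2  78. ]
[437.09395439 367.80045261  78.        ]
yaw 57.4320356863633 149.20233826608614
57.6366954482581 106.33267929099608
```

View pics/w3z.png

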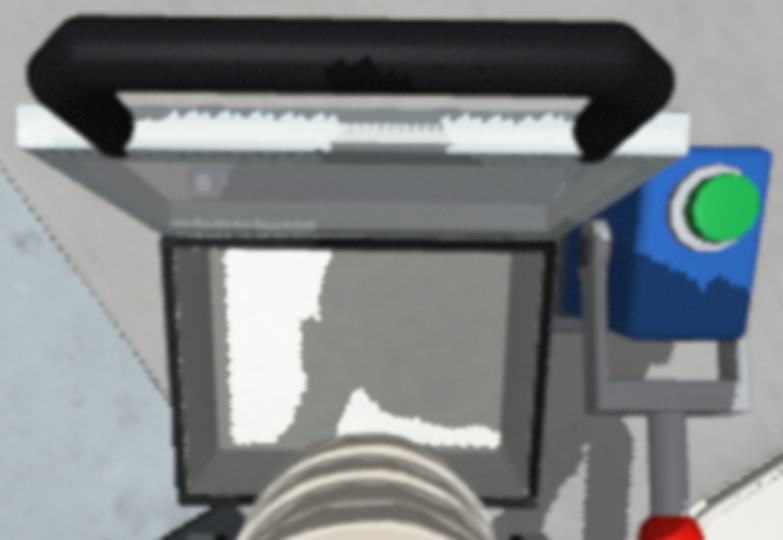

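Request:
{"api": "arm_command", "payload": {"increments": [{"xyz":[0,0,0],"turn":[0,0,-0.15]},{"xyz":[0,0,0],"turn":[0,0,-0.3]},{"xyz":[0,0,0],"turn":[0,0,-0.45]},{"xyz":[0,0,0],"turn":[0,0,-0.6]},{"xyz":[0,0,0],"turn":[0,0,-0.74]}]}}

```text
clock: 6.4
position: [431.1, 355.9, 220.5]
tcp_rot: [0.996, 0.092, -0.0, 0.0]
force: [-0.2, -0.7, -1.3]
finger_gap: 57.6
```

Request:
{"api": "arm_command", "payload": {"increments": [{"xyz":[0,0,0],"turn":[0,0,-0.15]},{"xyz":[0,0,0],"turn":[0,0,-0.3]},{"xyz":[0,0,0],"turn":[0,0,-0.45]},{"xyz":[0,0,0],"turn":[0,0,-0.6]},{"xyz":[0,0,0],"turn":[0,0,-0.74]}]}}

```text
clock: 6.9
position: [431.0, 355.9, 220.5]
tcp_rot: [0.895, 0.446, -0.0, 0.0]
force: [0.7, 0.0, 0.1]
finger_gap: 57.1
```

Request:
{"api": "arm_command", "payload": {"increments": [{"xyz":[0,0,0],"turn":[0,0,-0.15]},{"xyz":[0,0,0],"turn":[0,0,-0.3]},{"xyz":[0,0,0],"turn":[0,0,-0.45]},{"xyz":[0,0,0],"turn":[0,0,-0.6]},{"xyz":[0,0,0],"turn":[0,0,-0.74]}]}}

```text
clock: 7.4
position: [431.0, 355.9, 220.5]
tcp_rot: [0.673, 0.74, -0.0, 0.0]
force: [-0.1, 0.2, -0.4]
finger_gap: 56.9
```

```bash
python3 - <<'E'
from h import *
s=readout.sense();print(s['clock'],s['position'],s['finger_gap'],s['qpos'][5])
go([431,357,221],down(148))
E
```

```text
7.4 [431.02392841 355.87485203 220.54776078] 56.90907211346699 -1.0813805924687918
xyz [1.1, 0.1, -0.5] turn [-0.0, 0.0, -0.918] rows>= 6.1
```

Request:
{"api": "arm_command", "payload": {"increments": [{"xyz":[0,0,0],"turn":[0,0,-0.15]},{"xyz":[0,0,0],"turn":[0,0,-0.3]},{"xyz":[0,0,0],"turn":[0,0,-0.45]},{"xyz":[0,0,0],"turn":[0,0,-0.6]},{"xyz":[0,0,0],"turn":[0,0,-0.74]}]}}

```text
clock: 7.9
position: [431.0, 355.9, 220.5]
tcp_rot: [0.36, 0.933, -0.0, -0.0]
force: [0.3, -0.6, -0.8]
finger_gap: 57.8
```

Request:
{"api": "arm_command", "payload": {"increments": [{"xyz":[0,0,0],"turn":[0,0,-0.12]},{"xyz":[0,0,0],"turn":[0,0,-0.12]},{"xyz":[0,0,0],"turn":[0,0,-0.12]}]}}

```text
clock: 8.2
position: [430.8, 356.2, 220.5]
tcp_rot: [0.308, 0.951, -0.0, -0.0]
force: [0.4, -0.4, -1.1]
finger_gap: 57.7
```

```bash
python3 - <<'E'
from h import *
s=readout.sense();print(s['clock'],s['position'],s['finger_gap'],s['qpos'])
go([434.2,363.4,221],down(147.7))
go([434.2,363.4,33],down(147.7))
print(viewer.get_calibration('wrist')['world_from_camera'][:3,3])
E
```

```text
8.2 [430.7690347  356.20600671 220.52222042] 57.669864202988705 [ 5.84132644e-01  4.12114762e-01  1.52452314e+00 -4.80890881e-05
  1.20510080e+00 -1.93116067e+00]
xyz [1.4, 7.8, -0.5] turn [-0.0, -0.0, -0.063] rows>= 0.4
xyz [1.4, 7.9, 187.5] turn [-0.0, -0.0, -0.063] rows>= 3.8
[391.51883965 301.02697355 363.15909285]
```

Request:
{"api": "arm_command", "payload": {"increments": [{"xyz":[1,8,0],"turn":[0,0,-0.063]},{"xyz":[1,8,40],"turn":[0,0,-0.063]},{"xyz":[1,8,80],"turn":[0,0,-0.063]},{"xyz":[1,8,120],"turn":[0,0,-0.063]},{"xyz":[1,8,120],"turn":[0,0,-0.063]}]}}

```text
clock: 8.7
position: [432.0, 362.0, 96.5]
tcp_rot: [0.277, 0.961, -0.003, -0.002]
force: [-0.1, -0.3, 0.0]
finger_gap: 57.3
```

```bash
python3 - <<'E'
from h import *
s=readout.sense();print(s['clock'],s['position'],s['force'])
snap('top','t4.png');snap('scene','s4.png');snap('wrist','w4.png')
s=readout.sense();print(s['clock'],s['position'],s['force'])
a=cv2.imread('pics/s4.png')[80:200,130:260];b=cv2.imread('pics/t4.png')[150:270,80:210];c=cv2.resize(cv2.imread('pics/w4.png'),(390,292))
a=cv2.resize(a,None,fx=3,fy=3);b=cv2.resize(b,None,fx=3,fy=3);cv2.imwrite('pics/m4.png',np.hstack([a,b]))
E
```

```text
8.7 [432.0464732  361.95237941  96.53757251] [-0.09050442 -0.29709071  0.01366105]
8.85 [435.13869536 364.22577602 102.11653243] [0.14142581 0.11846039 0.94022008]
```

View pics/m4.png

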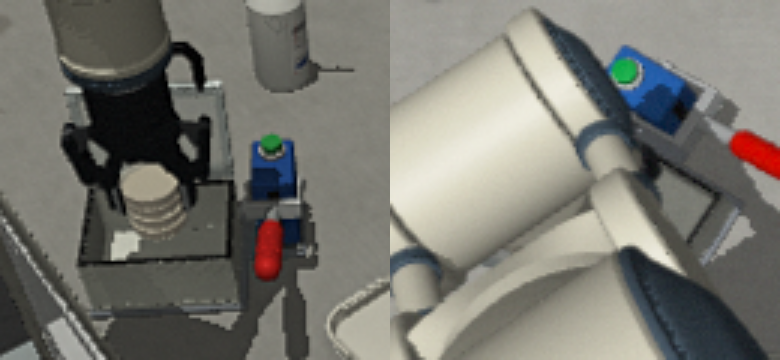

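View pics/w4.png

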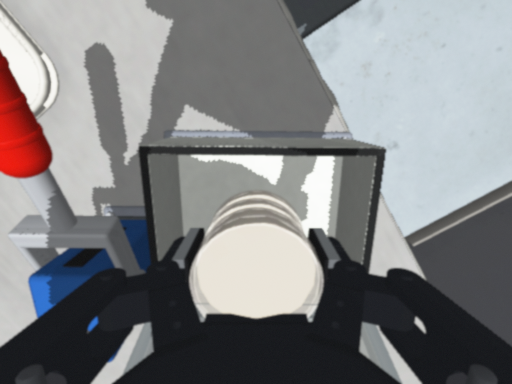

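Request:
{"api": "arm_command", "payload": {"increments": [{"xyz":[0,0,20],"turn":[0,0,0]},{"xyz":[0,0,40],"turn":[0,0,0]},{"xyz":[0,0,55],"turn":[0,0,0]},{"xyz":[0,0,62],"turn":[0,0,0]},{"xyz":[0,0,65],"turn":[0,0,0]}]}}

```text
clock: 9.35
position: [435.0, 364.3, 36.6]
tcp_rot: [0.276, 0.961, 0.001, 0.001]
force: [0.2, -0.1, -0.7]
finger_gap: 58.0
```

Request:
{"api": "arm_command", "payload": {"increments": [{"xyz":[0,0,1],"turn":[0,0,0]},{"xyz":[0,0,2],"turn":[0,0,0]},{"xyz":[0,0,2],"turn":[0,0,0]}]}}

```text
clock: 9.65
position: [434.6, 364.0, 34.1]
tcp_rot: [0.276, 0.961, 0.0, 0.0]
force: [0.9, -0.1, -1.1]
finger_gap: 57.1
```

Request:
{"api": "arm_command", "payload": {"increments": [{"xyz":[0,0,1.5],"turn":[0,0,0]},{"xyz":[0,0,3],"turn":[0,0,0]},{"xyz":[0,0,3],"turn":[0,0,0]}]}}

```text
clock: 9.95
position: [434.5, 364.0, 31.2]
tcp_rot: [0.276, 0.961, 0.0, 0.0]
force: [-1.9, -1.2, 13.2]
finger_gap: 57.6
```

Request:
{"api": "arm_command", "payload": {"increments": [{"xyz":[0,0,1],"turn":[0,0,0]},{"xyz":[0,0,1.5],"turn":[0,0,0]},{"xyz":[0,0,1.5],"turn":[0,0,0]}]}}

```text
clock: 10.25
position: [434.7, 364.2, 30.7]
tcp_rot: [0.276, 0.961, 0.001, 0.001]
force: [-6.1, -4.6, 32.8]
finger_gap: 57.2
```

Request:
{"api": "arm_command", "payload": {"increments": [{"xyz":[0,0,-1.5],"turn":[0,0,0]},{"xyz":[0,0,-1.5],"turn":[0,0,0]}]}}

```text
clock: 10.45
position: [434.4, 363.9, 30.8]
tcp_rot: [0.276, 0.961, 0.0, 0.0]
force: [-0.2, 2.2, 7.8]
finger_gap: 57.6
```

Request:
{"api": "arm_command", "payload": {"increments": [{"xyz":[0,0,-1.5],"turn":[0,0,0]},{"xyz":[0,0,-1.5],"turn":[0,0,0]},{"xyz":[0,0,-1.5],"turn":[0,0,0]}], "hand": 0.88}}

```text
clock: 10.75
position: [434.2, 363.8, 31.9]
tcp_rot: [0.276, 0.961, -0.0, -0.0]
force: [0.7, 0.3, 0.2]
finger_gap: 74.7
```

Request:
{"api": "arm_command", "payload": {"increments": [{"xyz":[0,0,-15],"turn":[0,0,0]},{"xyz":[0,0,-40],"turn":[0,0,0]},{"xyz":[0,0,-80],"turn":[0,0,0]},{"xyz":[0,0,-120],"turn":[0,0,0]},{"xyz":[0,0,-160],"turn":[0,0,0]}]}}

```text
clock: 11.25
position: [433.9, 363.6, 193.4]
tcp_rot: [0.276, 0.961, -0.0, -0.0]
force: [0.8, -0.4, 0.3]
finger_gap: 75.2
```

```bash
python3 - <<'E'
from h import *
s=readout.sense();print(s['clock'],s['position'],s['force'],s['finger_gap'])
snap('scene','s5.png');snap('wrist','w5.png')
s=readout.sense();print(s['clock'],s['position'],s['force'])
E
```

```text
11.25 [433.94226384 363.62784132 193.43674542] [ 0.79481065 -0.38215844  0.27333095] 75.1664350656183
11.35 [436.26873003 365.24167454 197.0510783 ] [-0.36893605  0.44776275 -0.54152326]
```

View pics/w5.png

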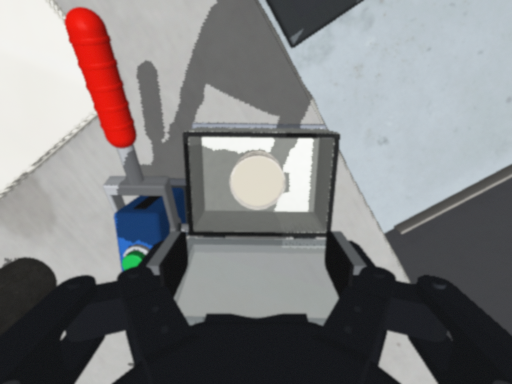

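```bash
python3 - <<'E'
from h import *
T=np.array([[ 8.46298298e-01,-5.12626635e-01,-1.44890041e-01,4.68976820e+02],[-5.32709053e-01,-8.14134720e-01,-2.31096784e-01,4.14828274e+02],[5.06353704e-04,2.72761052e-01,-9.62081677e-01,3.63356638e+02],[0,0,0,1]])
K=np.array([[269.61031403,0,255.917],[0,269.61031403,191.258],[0,0,1]])
T[:3,3]+=[-.2,.4,.4]
for p in [(250,50),(155,50),(345,50)]:
    d=T[:3,:3]@np.linalg.inv(K)@[*p,1]; print(T[:3,3]+d*(224-T[2,3])/d[2])
go([436,366,300],down(57.7)); 
r=R.from_quat(readout.sense()['tcp_rot']);print(r.inv().apply([45,72,0]))
E
```

```text
[482.07191788 441.42750174 224.        ]
[444.36033848 465.15976841 224.        ]
[519.79567745 417.68756997 224.        ]
xyz [0.3, 1.2, -102.9] turn [0.008, -0.003, 1.576] rows>= 10.5
[-9.40382032e-03  8.49035963e+01  6.15830711e-01]
```

Request:
{"api": "arm_command", "payload": {"increments": [{"xyz":[0,0,-40],"turn":[0,0,0.14]},{"xyz":[0,0,-75],"turn":[0,0,0.29]},{"xyz":[0,0,-105],"turn":[0,0,0.44]},{"xyz":[0,0,-105],"turn":[0,0,0.59]},{"xyz":[0,15,-105],"turn":[0,0,0.73]}], "hand": 1}}

```text
clock: 11.85
position: [441.9, 375.9, 297.7]
tcp_rot: [0.603, 0.798, 0.0, 0.0]
force: [-1.0, 0.4, -1.1]
finger_gap: 85.4
```

Request:
{"api": "arm_command", "payload": {"increments": [{"xyz":[0,0,0],"turn":[0,0,0.15]},{"xyz":[0,0,0],"turn":[0,0,0.3]},{"xyz":[0,0,0],"turn":[0,0,0.45]},{"xyz":[0,0,0],"turn":[0,0,0.6]},{"xyz":[0,0,0],"turn":[0,0,0.74]}]}}

```text
clock: 12.35
position: [442.0, 376.4, 296.3]
tcp_rot: [0.851, 0.526, -0.001, 0.0]
force: [0.2, -0.1, 0.4]
finger_gap: 85.4
```

Request:
{"api": "arm_command", "payload": {"increments": [{"xyz":[0,0,0],"turn":[0,0,0.1]},{"xyz":[0,0,0],"turn":[0,0,0.1]},{"xyz":[0,0,0],"turn":[0,0,0.1]}]}}

```text
clock: 12.65
position: [442.1, 376.5, 296.6]
tcp_rot: [0.874, 0.487, -0.0, 0.0]
force: [0.2, 0.0, -0.2]
finger_gap: 85.4
```

```bash
python3 - <<'E'
from h import *
s=readout.sense();print(s['clock'],s['position'],s['qpos'])
go([481.5,440,300],down(57.7))
E
```

```text
12.65 [442.09226743 376.46302736 296.59212271] [ 6.02591011e-01  3.74595435e-01  1.36310829e+00 -3.65536671e-05
  1.40460433e+00 -4.13641570e-01]
xyz [74.8, 0.0, -3.5] turn [-0.0, 0.001, 0.009] rows>= 1.5
```

Request:
{"api": "arm_command", "payload": {"increments": [{"xyz":[30,0,0],"turn":[0,0,0.009]},{"xyz":[60,0,0],"turn":[0,0,0.009]},{"xyz":[75,0,0],"turn":[0,0,0.009]},{"xyz":[75,0,0],"turn":[0,0,0.009]},{"xyz":[75,0,0],"turn":[0,0,0.009]}]}}

```text
clock: 13.15
position: [481.6, 439.8, 296.6]
tcp_rot: [0.876, 0.482, -0.0, 0.0]
force: [-0.4, -0.1, 0.1]
finger_gap: 85.3
```

```bash
python3 - <<'E'
from h import *
s=readout.sense();print(s['clock'],s['position'])
snap('wrist','w6.png')
c=viewer.get_calibration('wrist')
s=readout.sense();print(s['clock'],s['position'])
for p in [(480.7,438.2,224),(437.9,463.6,224),(523.6,412.7,224)]: print(proj('wrist',p))
E
```

```text
13.15 [481.5636748  439.81601496 296.55007998]
13.2 [481.45593092 439.55947972 296.83367838]
[252.94830268 199.86030005]
[250.84180529 139.6473832 ]
[254.7821415  253.40481719]
```

View pics/w6.png

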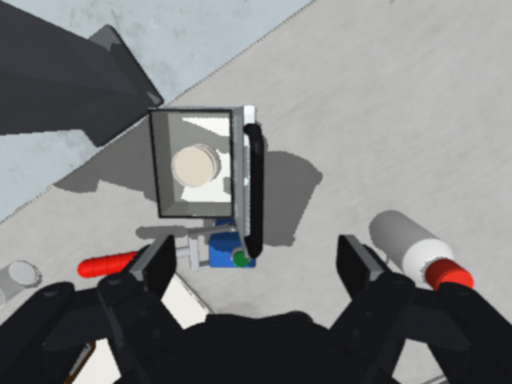

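Request:
{"api": "arm_command", "payload": {"increments": [{"xyz":[0.5,0,30],"turn":[0,0,0]},{"xyz":[0.5,0,60],"turn":[0,0,0]},{"xyz":[0.5,0,80],"turn":[0,0,0]},{"xyz":[0.5,0,90],"turn":[0,0,0]},{"xyz":[0.5,0,90],"turn":[0,0,0]}]}}

```text
clock: 13.7
position: [481.6, 439.8, 206.3]
tcp_rot: [0.877, 0.481, -0.001, 0.0]
force: [-0.3, 0.9, -0.7]
finger_gap: 85.3
```

Request:
{"api": "arm_command", "payload": {"increments": [{"xyz":[0,0,0],"turn":[0,0,0]},{"xyz":[0,0,0],"turn":[0,0,0]},{"xyz":[0,0,0],"turn":[0,0,0]},{"xyz":[0,0,0],"turn":[0,0,0]},{"xyz":[0,0,0],"turn":[0,0,0]}], "hand": 0, "newtons": 20}}

```text
clock: 14.2
position: [482.2, 440.7, 207.4]
tcp_rot: [0.877, 0.481, 0.0, -0.0]
force: [0.1, 0.0, -0.5]
finger_gap: 12.2
```

```bash
python3 - <<'E'
from h import *
s=readout.sense();print(s['clock'],s['position'],s['force'],s['finger_gap'])
snap('scene','s7.png');snap('wrist','w7.png')
a=cv2.imread('pics/s7.png')[40:200,100:260];b=cv2.imread('pics/w7.png')
cv2.imwrite('pics/m7.png',np.hstack([cv2.resize(a,(400,400)),cv2.resize(b,(400,300))[:,:].copy() if 0 else cv2.copyMakeBorder(cv2.resize(b,(400,300)),0,100,0,0,0)]))
E
```

```text
14.2 [482.22621007 440.66608657 207.35253419] [ 0.09933776  0.04298878 -0.51388388] 12.237643093028135
```

View pics/m7.png

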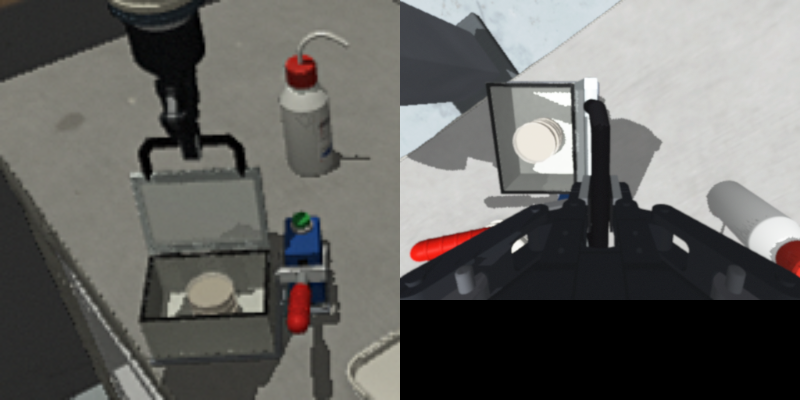

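```bash
cat > arc.py <<'E'
import numpy as np,sys
def bar(q): return np.array([-148*np.cos(q)+5*np.sin(q),148*np.sin(q)+5*np.cos(q)])
def tab(q0,qs):
    b=bar(q0)
    print([[float(round(v,1)) for v in (bar(q)[0]-b[0],0,b[1]-bar(q)[1])] for q in qs])
E
python3 - <<'E'
from arc import *
q0=1.757
tab(q0,[1.72,1.67,1.62,1.57,1.52])
tab(1.52,[1.46,1.40,1.34,1.28,1.22])
tab(1.22,[1.16,1.10,1.04,.98,.92])
tab(.92,[.86,.80,.74,.68,.62])
tab(.62,[.56,.50,.44,.38,.32])
tab(.32,[.28,.24,.20,.16,.12])
tab(.12,[.10,.08,.06,.045,.03])
E
```

```text
[[-5.4, 0.0, -1.1], [-12.7, 0.0, -2.3], [-20.0, 0.0, -3.1], [-27.4, 0.0, -3.5], [-34.8, 0.0, -3.5]]
[[-8.9, 0.0, 0.4], [-17.7, 0.0, 1.4], [-26.5, 0.0, 2.8], [-35.1, 0.0, 4.8], [-43.6, 0.0, 7.4]]
[[-8.4, 0.0, 3.0], [-16.5, 0.0, 6.5], [-24.4, 0.0, 10.5], [-32.1, 0.0, 15.0], [-39.5, 0.0, 19.9]]
[[-7.1, 0.0, 5.4], [-13.8, 0.0, 11.1], [-20.2, 0.0, 17.3], [-26.3, 0.0, 23.8], [-31.9, 0.0, 30.7]]
[[-5.2, 0.0, 7.2], [-9.9, 0.0, 14.7], [-14.2, 0.0, 22.5], [-18.0, 0.0, 30.5], [-21.4, 0.0, 38.8]]
[[-1.9, 0.0, 5.6], [-3.7, 0.0, 11.3], [-5.1, 0.0, 17.0], [-6.4, 0.0, 22.8], [-7.4, 0.0, 28.6]]
[[-0.4, 0.0, 2.9], [-0.8, 0.0, 5.9], [-1.1, 0.0, 8.8], [-1.3, 0.0, 11.0], [-1.4, 0.0, 13.2]]
```

Request:
{"api": "arm_command", "payload": {"increments": [{"xyz":[-5.4,0,-1.1],"turn":[0,0,0]},{"xyz":[-12.7,0,-2.3],"turn":[0,0,0]},{"xyz":[-20,0,-3.1],"turn":[0,0,0]},{"xyz":[-27.4,0,-3.5],"turn":[0,0,0]},{"xyz":[-34.8,0,-3.5],"turn":[0,0,0]}]}}

```text
clock: 14.8
position: [463.0, 410.5, 210.6]
tcp_rot: [0.877, 0.481, -0.0, -0.0]
force: [-0.4, 1.4, 3.1]
finger_gap: 10.9
```

Request:
{"api": "arm_command", "payload": {"increments": [{"xyz":[-8.9,0,0.4],"turn":[0,0,0]},{"xyz":[-17.7,0,1.4],"turn":[0,0,0]},{"xyz":[-26.5,0,2.8],"turn":[0,0,0]},{"xyz":[-35.1,0,4.8],"turn":[0,0,0]},{"xyz":[-43.6,0,7.4],"turn":[0,0,0]}]}}

```text
clock: 15.3
position: [439.6, 373.8, 202.9]
tcp_rot: [0.877, 0.481, -0.0, 0.0]
force: [0.7, 1.1, 1.1]
finger_gap: 10.8
```

```bash
python3 - <<'E'
from h import *
snap('scene','s8.png');snap('wrist','w8.png')
s=readout.sense();print(s['clock'],s['position'],s['force'],s['finger_gap'])
a=cv2.imread('pics/s8.png')[60:220,120:280];b=cv2.imread('pics/w8.png')
cv2.imwrite('pics/m8.png',np.hstack([cv2.resize(a,(400,400)),cv2.copyMakeBorder(cv2.resize(b,(400,300)),0,100,0,0,0)]))
E
```

```text
15.4 [439.22655621 373.20865868 202.67456775] [-1.60604918  0.28184593  0.48155548] 11.381879879501103
```

View pics/m8.png

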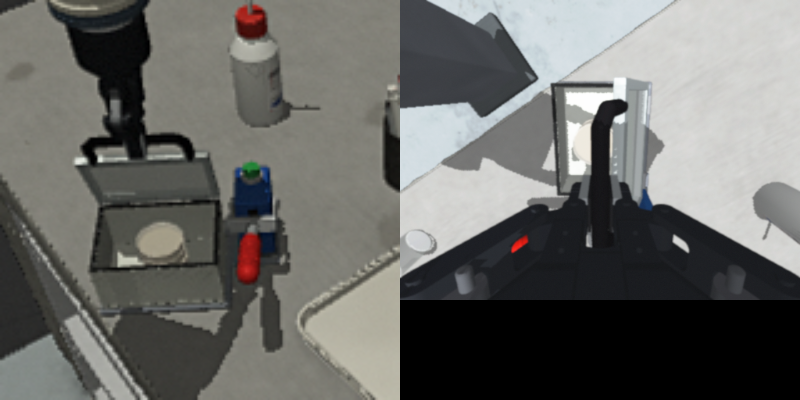

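Request:
{"api": "arm_command", "payload": {"increments": [{"xyz":[-8.4,0,3],"turn":[0,0,0]},{"xyz":[-16.5,0,6.5],"turn":[0,0,0]},{"xyz":[-24.4,0,10.5],"turn":[0,0,0]},{"xyz":[-32.1,0,15],"turn":[0,0,0]},{"xyz":[-39.5,0,19.9],"turn":[0,0,0]}]}}

```text
clock: 15.9
position: [418.4, 340.5, 182.8]
tcp_rot: [0.877, 0.481, -0.0, 0.0]
force: [0.3, 0.8, 0.8]
finger_gap: 11.2
```

Request:
{"api": "arm_command", "payload": {"increments": [{"xyz":[-7.1,0,5.4],"turn":[0,0,0]},{"xyz":[-13.8,0,11.1],"turn":[0,0,0]},{"xyz":[-20.2,0,17.3],"turn":[0,0,0]},{"xyz":[-26.3,0,23.8],"turn":[0,0,0]},{"xyz":[-31.9,0,30.7],"turn":[0,0,0]}]}}

```text
clock: 16.4
position: [401.5, 313.9, 152.0]
tcp_rot: [0.877, 0.481, 0.0, -0.0]
force: [1.3, 2.1, -1.1]
finger_gap: 11.0
```

Request:
{"api": "arm_command", "payload": {"increments": [{"xyz":[-5.2,0,7.2],"turn":[0,0,0]},{"xyz":[-9.9,0,14.7],"turn":[0,0,0]},{"xyz":[-14.2,0,22.5],"turn":[0,0,0]},{"xyz":[-18,0,30.5],"turn":[0,0,0]},{"xyz":[-21.4,0,38.8],"turn":[0,0,0]}]}}

```text
clock: 16.9
position: [390.2, 296.0, 113.1]
tcp_rot: [0.877, 0.481, 0.0, -0.0]
force: [1.9, 4.3, -0.8]
finger_gap: 11.0
```

Request:
{"api": "arm_command", "payload": {"increments": [{"xyz":[-1.9,0,5.6],"turn":[0,0,0]},{"xyz":[-3.7,0,11.3],"turn":[0,0,0]},{"xyz":[-5.1,0,17],"turn":[0,0,0]},{"xyz":[-5.1,0,17],"turn":[0,0,0]}]}}

```text
clock: 17.3
position: [387.5, 291.8, 96.1]
tcp_rot: [0.877, 0.481, -0.0, 0.0]
force: [1.8, 2.5, -2.9]
finger_gap: 11.2
```

```bash
python3 - <<'E'
from h import *
snap('scene','s9.png');snap('wrist','w9.png')
s=readout.sense();print(s['clock'],s['position'],s['force'],s['finger_gap'])
a=cv2.imread('pics/s9.png')[60:220,120:280];b=cv2.imread('pics/w9.png')
cv2.imwrite('pics/m9.png',np.hstack([cv2.resize(a,(400,400)),cv2.copyMakeBorder(cv2.resize(b,(400,300)),0,100,0,0,0)]))
E
```

```text
17.4 [387.56449525 291.94311676  96.68177554] [ 0.30603292  3.4835907  -1.52315632] 11.031948836297131
```

View pics/m9.png

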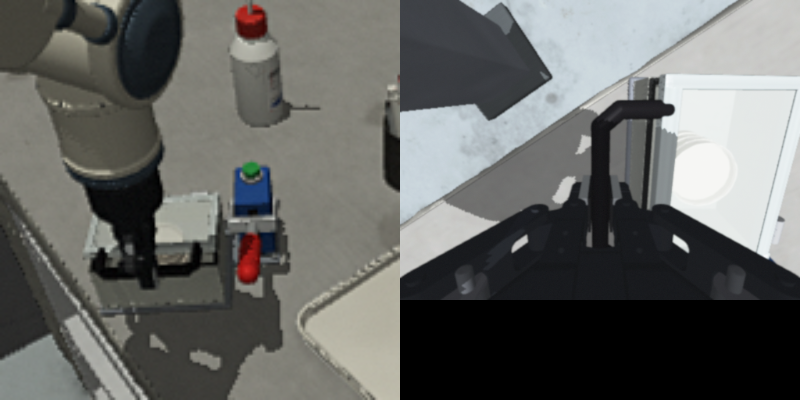

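Request:
{"api": "arm_command", "payload": {"increments": [{"xyz":[-1,0,5],"turn":[0,0,0]},{"xyz":[-1.8,0,10],"turn":[0,0,0]},{"xyz":[-2.3,0,15],"turn":[0,0,0]},{"xyz":[-2.6,0,19],"turn":[0,0,0]},{"xyz":[-2.8,0,22],"turn":[0,0,0]}]}}

```text
clock: 17.9
position: [385.8, 289.3, 74.3]
tcp_rot: [0.877, 0.481, -0.0, 0.0]
force: [1.0, 0.7, -0.2]
finger_gap: 10.9
```

Request:
{"api": "arm_command", "payload": {"increments": [{"xyz":[0,0,1],"turn":[0,0,0]},{"xyz":[0,0,2],"turn":[0,0,0]},{"xyz":[0,0,3],"turn":[0,0,0]},{"xyz":[0,0,3],"turn":[0,0,0]}]}}

```text
clock: 18.3
position: [385.8, 289.3, 71.7]
tcp_rot: [0.877, 0.481, -0.0, 0.0]
force: [0.1, -2.8, -0.3]
finger_gap: 11.1
```

Request:
{"api": "arm_command", "payload": {"increments": [{"xyz":[0,0,1],"turn":[0,0,0]},{"xyz":[0,0,2],"turn":[0,0,0]},{"xyz":[0,0,2],"turn":[0,0,0]}]}}

```text
clock: 18.6
position: [385.9, 289.3, 70.3]
tcp_rot: [0.877, 0.481, -0.0, 0.0]
force: [-4.1, -5.9, 17.3]
finger_gap: 11.1
```

Request:
{"api": "arm_command", "payload": {"increments": [{"xyz":[0,0,1],"turn":[0,0,0]},{"xyz":[0,0,2],"turn":[0,0,0]},{"xyz":[0,0,2],"turn":[0,0,0]}]}}

```text
clock: 18.9
position: [385.9, 289.3, 68.6]
tcp_rot: [0.877, 0.481, 0.0, 0.0]
force: [-3.5, -7.0, 24.5]
finger_gap: 11.1
```

```bash
python3 - <<'E'
from h import *
snap('scene','s10.png');snap('wrist','w10.png')
s=readout.sense();print(s['clock'],s['position'],s['force'],s['finger_gap'])
a=cv2.imread('pics/s10.png')[80:200,130:250];b=cv2.imread('pics/w10.png')
cv2.imwrite('pics/m10.png',np.hstack([cv2.resize(a,(400,400)),cv2.copyMakeBorder(cv2.resize(b,(400,300)),0,100,0,0,0)]))
E
```

```text
19.0 [385.88582925 289.28220638  68.55211829] [-5.37784658 -6.75328351 23.86428785] 11.138356544233593
```

View pics/m10.png

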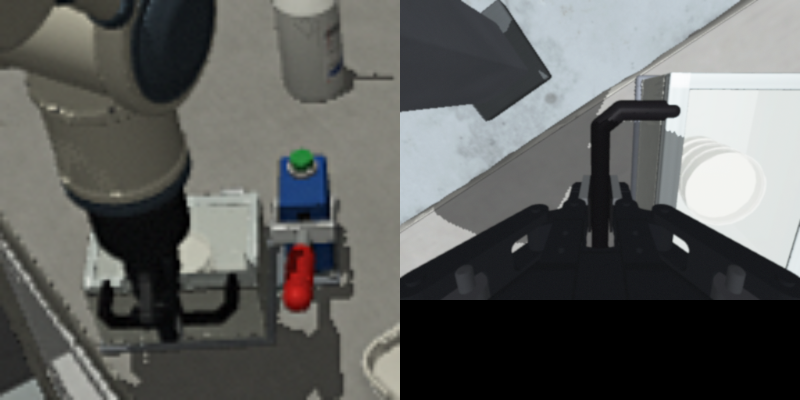

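Request:
{"api": "arm_command", "payload": {"increments": [{"xyz":[0,0,-1],"turn":[0,0,0]},{"xyz":[0,0,-1],"turn":[0,0,0]},{"xyz":[0,0,-1],"turn":[0,0,0]}], "hand": 0.28}}

```text
clock: 19.3
position: [386.1, 289.6, 68.7]
tcp_rot: [0.877, 0.481, 0.0, -0.0]
force: [-0.3, 0.8, -0.5]
finger_gap: 23.7
```

Request:
{"api": "arm_command", "payload": {"increments": [{"xyz":[0,0,-8],"turn":[0,0,0]},{"xyz":[0,0,-25],"turn":[0,0,0]},{"xyz":[0,0,-60],"turn":[0,0,0]},{"xyz":[0,0,-105],"turn":[0,0,0]},{"xyz":[0,0,-150],"turn":[0,0,0]}]}}

```text
clock: 19.8
position: [385.5, 289.2, 220.7]
tcp_rot: [0.877, 0.481, -0.0, -0.0]
force: [0.1, 0.2, -0.9]
finger_gap: 23.8
```

```bash
python3 - <<'E'
from h import *
s=readout.sense();print(s['clock'],s['position'],s['force'],s['finger_gap'])
snap('scene','s11.png');snap('wrist','w11.png')
s=readout.sense();print(s['clock'],s['position'],s['force'],s['qpos'])
a=cv2.imread('pics/s11.png')[80:200,130:250];b=cv2.imread('pics/w11.png')
cv2.imwrite('pics/m11.png',np.hstack([cv2.resize(a,(400,400)),cv2.copyMakeBorder(cv2.resize(b,(400,300)),0,100,0,0,0)]))
E
```

```text
19.8 [385.49620066 289.24404306 220.73105961] [ 0.13035643  0.24970175 -0.8885742 ] 23.79183198905259
19.9 [388.18473469 290.85814995 224.40427408] [-0.34389437  0.34981049 -0.55471913] [ 5.19828095e-01  3.01992875e-01  1.69643832e+00  4.52518624e-05
  1.13423134e+00 -4.84353674e-01]
```

View pics/m11.png

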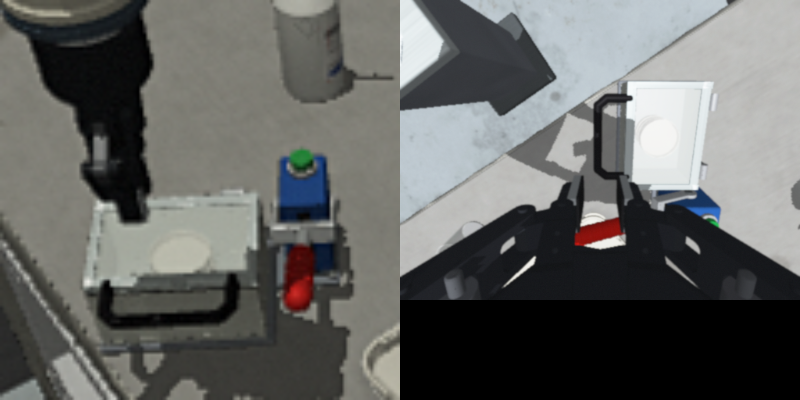

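```bash
python3 - <<'E'
from h import *
s=readout.sense();print(s['clock'],s['position'])
go([489,229,225],down(57.7))
E
```

```text
19.9 [388.18473469 290.85814995 224.40427408]
xyz [1.9, 118.3, -0.1] turn [0.004, -0.008, -0.003] rows>= 2.4
```

Request:
{"api": "arm_command", "payload": {"increments": [{"xyz":[1,40,0],"turn":[0,0,0]},{"xyz":[2,80,0],"turn":[0,0,0]},{"xyz":[4,119,0],"turn":[0,0,0]},{"xyz":[4,119,0],"turn":[0,0,0]},{"xyz":[4,119,0],"turn":[0,0,0]}], "hand": 0}}

```text
clock: 20.4
position: [488.7, 228.5, 218.6]
tcp_rot: [0.877, 0.481, -0.0, -0.0]
force: [-0.7, 0.3, -0.3]
finger_gap: -0.2
```

```bash
python3 - <<'E'
from h import *
s=readout.sense();print(s['clock'],s['position'])
snap('scene','s12.png');snap('wrist','w12.png');snap('top','t12.png')
s=readout.sense();print(s['clock'],s['position'],s['force'],s['qpos'])
print(proj('wrist',[465.3,196.4,138]),proj('wrist',[506.6,263.4,112]),proj('wrist',[489,229,138]))
a=cv2.imread('pics/s12.png')[80:200,150:270];b=cv2.imread('pics/w12.png')
cv2.imwrite('pics/m12.png',np.hstack([cv2.resize(a,(380,380)),cv2.copyMakeBorder(cv2.resize(b,(400,300)),0,80,0,0,0)]))
E
```

```text
20.4 [488.72231357 228.47080874 218.63065381]
20.55 [487.63971266 229.35883105 218.78792727] [ 0.3775349   0.44406147 -1.40158874] [ 3.28728100e-01  3.86722372e-01  1.57422640e+00  1.55274515e-04
  1.18119096e+00 -6.75999682e-01]
[208.78940956 195.72965841] [295.5758934  186.82353282] [255.27646612 198.50693583]
```

View pics/m12.png

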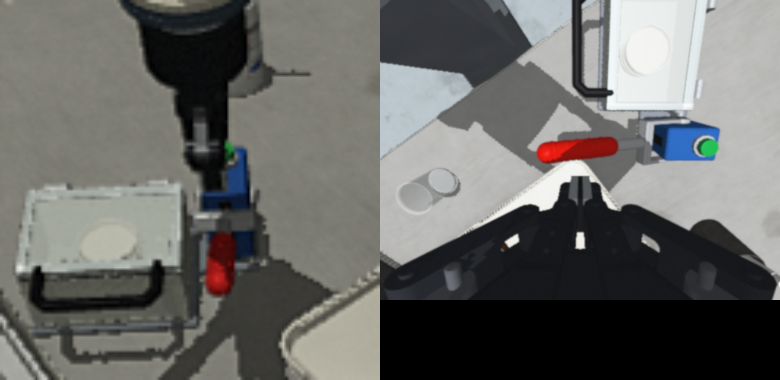

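View pics/t12.png

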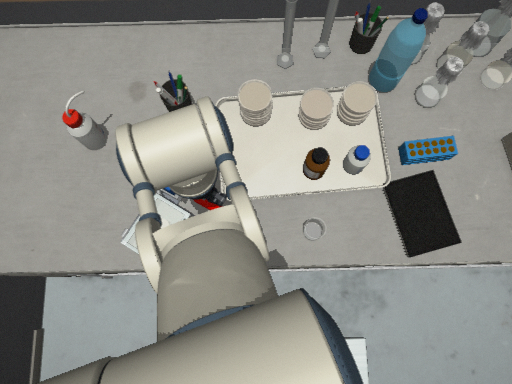

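```bash
python3 - <<'E'
from h import *
print(atz('wrist',(253,191),126), proj('wrist',[489,229,126]))
for p in [(203,194.5),(303,188)]: print(atz('wrist',p,126))
im=cv2.imread('pics/w12.png');cv2.imwrite('pics/w12z.png',cv2.resize(im[140:240,180:330],None,fx=5,fy=5))
s=readout.sense();print(s['position'])
E
```

```text
[485.0124289  229.04367462 126.        ] [255.32056633 194.58236232]
[463.37645585 188.82878812 126.        ]
[506.88826979 268.71600844 126.        ]
[487.63971266 229.35883105 218.78792727]
```

View pics/w12z.png

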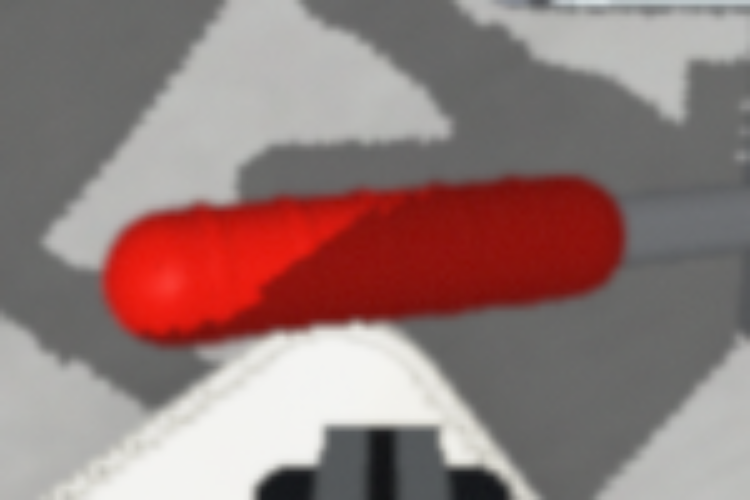

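Request:
{"api": "arm_command", "payload": {"increments": [{"xyz":[0,0,25],"turn":[0,0,0]},{"xyz":[0,0,50],"turn":[0,0,0]},{"xyz":[0,0,64],"turn":[0,0,0]},{"xyz":[0,0,66],"turn":[0,0,0]}]}}

```text
clock: 20.95
position: [486.9, 229.2, 151.4]
tcp_rot: [0.876, 0.482, -0.001, -0.0]
force: [0.1, 0.8, 0.9]
finger_gap: -0.2
```

Request:
{"api": "arm_command", "payload": {"increments": [{"xyz":[-1,0,10],"turn":[0,0,0]},{"xyz":[-3,0,20],"turn":[0,0,0]},{"xyz":[-5,0,30],"turn":[0,0,0]},{"xyz":[-7,0,40],"turn":[0,0,0]},{"xyz":[-9,0,50],"turn":[0,0,0]}]}}

```text
clock: 21.45
position: [483.5, 221.1, 102.2]
tcp_rot: [0.877, 0.481, -0.0, 0.0]
force: [-1.7, -2.5, 7.2]
finger_gap: -0.5
```

Request:
{"api": "arm_command", "payload": {"increments": [{"xyz":[-1,0,10],"turn":[0,0,0]},{"xyz":[-1,0,20],"turn":[0,0,0]},{"xyz":[0,0,30],"turn":[0,0,0]},{"xyz":[1,0,40],"turn":[0,0,0]},{"xyz":[1,0,45],"turn":[0,0,0]}]}}

```text
clock: 21.95
position: [483.6, 221.6, 56.8]
tcp_rot: [0.877, 0.481, -0.001, 0.0]
force: [-1.7, -3.7, 9.2]
finger_gap: -0.0
```

Request:
{"api": "arm_command", "payload": {"increments": [{"xyz":[0,0,3],"turn":[0,0,0]},{"xyz":[0,0,5],"turn":[0,0,0]},{"xyz":[0,0,5],"turn":[0,0,0]}]}}

```text
clock: 22.25
position: [483.9, 221.9, 52.3]
tcp_rot: [0.877, 0.481, -0.0, 0.0]
force: [-1.1, -2.3, 8.7]
finger_gap: -0.1
```

Request:
{"api": "arm_command", "payload": {"increments": [{"xyz":[0,0,2],"turn":[0,0,0]},{"xyz":[0,0,4],"turn":[0,0,0]},{"xyz":[0,0,4],"turn":[0,0,0]}]}}

```text
clock: 22.55
position: [484.2, 222.2, 48.5]
tcp_rot: [0.877, 0.481, 0.0, -0.0]
force: [-2.1, 0.3, 9.9]
finger_gap: 0.1
```

Request:
{"api": "arm_command", "payload": {"increments": [{"xyz":[0,0,1.5],"turn":[0,0,0]},{"xyz":[0,0,3],"turn":[0,0,0]},{"xyz":[0,0,3],"turn":[0,0,0]}]}}

```text
clock: 22.85
position: [484.4, 222.4, 45.6]
tcp_rot: [0.877, 0.481, 0.0, -0.0]
force: [-1.4, 3.0, 9.4]
finger_gap: -0.2
```

Request:
{"api": "arm_command", "payload": {"increments": [{"xyz":[0,0,1.5],"turn":[0,0,0]},{"xyz":[0,0,3],"turn":[0,0,0]},{"xyz":[0,0,3],"turn":[0,0,0]}]}}

```text
clock: 23.15
position: [484.7, 222.7, 43.1]
tcp_rot: [0.877, 0.481, 0.001, -0.0]
force: [-3.8, 4.1, 18.0]
finger_gap: 0.1
```

Request:
{"api": "arm_command", "payload": {"increments": [{"xyz":[0,0,1],"turn":[0,0,0]},{"xyz":[0,0,2],"turn":[0,0,0]},{"xyz":[0,0,2],"turn":[0,0,0]}]}}

```text
clock: 23.45
position: [484.9, 222.9, 41.9]
tcp_rot: [0.877, 0.481, 0.001, -0.0]
force: [-7.0, 3.9, 35.5]
finger_gap: -0.1
```

Request:
{"api": "arm_command", "payload": {"increments": [{"xyz":[-1,0,-25],"turn":[0,0,0]},{"xyz":[0,0,-50],"turn":[0,0,0]},{"xyz":[3,0,-75],"turn":[0,0,0]},{"xyz":[7,0,-100],"turn":[0,0,0]},{"xyz":[8,0,-115],"turn":[0,0,0]}]}}

```text
clock: 23.95
position: [489.2, 229.3, 157.2]
tcp_rot: [0.877, 0.481, 0.001, 0.0]
force: [0.8, -0.5, -0.7]
finger_gap: 0.1
```

```bash
python3 - <<'E'
from h import *
snap('scene','s13.png');snap('wrist','w13.png')
s=readout.sense();print(s['clock'],s['position'],s['force'])
a=cv2.imread('pics/s13.png')[80:200,150:270];b=cv2.imread('pics/w13.png')
cv2.imwrite('pics/m13.png',np.hstack([cv2.resize(a,(380,380)),cv2.copyMakeBorder(cv2.resize(b,(400,300)),0,80,0,0,0)]))
E
```

```text
24.05 [489.550857   229.35181399 157.18817845] [-0.05269799  1.00105437  0.01076553]
```

View pics/m13.png

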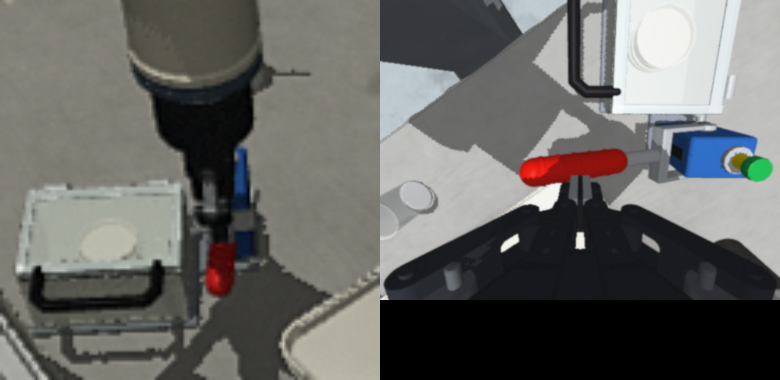

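Request:
{"api": "arm_command", "payload": {"increments": [{"xyz":[-2,0,25],"turn":[0,0,0]},{"xyz":[-6,0,50],"turn":[0,0,0]},{"xyz":[-9,0,75],"turn":[0,0,0]},{"xyz":[-9,0,95],"turn":[0,0,0]},{"xyz":[-8,0,107],"turn":[0,0,0]}]}}

```text
clock: 24.55
position: [483.6, 221.7, 46.7]
tcp_rot: [0.877, 0.481, -0.001, -0.0]
force: [0.2, 0.9, 10.6]
finger_gap: 0.2
```

Request:
{"api": "arm_command", "payload": {"increments": [{"xyz":[0,0,3],"turn":[0,0,0]},{"xyz":[0,0,6],"turn":[0,0,0]},{"xyz":[0,0,8],"turn":[0,0,0]},{"xyz":[0,0,8],"turn":[0,0,0]}]}}

```text
clock: 24.95
position: [484.5, 222.5, 41.3]
tcp_rot: [0.877, 0.481, 0.001, -0.0]
force: [-7.9, 1.9, 41.6]
finger_gap: 0.0
```

Request:
{"api": "arm_command", "payload": {"increments": [{"xyz":[-1,0,-25],"turn":[0,0,0]},{"xyz":[0,0,-50],"turn":[0,0,0]},{"xyz":[3,0,-75],"turn":[0,0,0]},{"xyz":[7,0,-100],"turn":[0,0,0]},{"xyz":[8,0,-115],"turn":[0,0,0]}]}}

```text
clock: 25.45
position: [488.9, 229.2, 156.4]
tcp_rot: [0.877, 0.481, 0.0, 0.0]
force: [0.3, 0.2, -0.3]
finger_gap: -0.0
```

Request:
{"api": "arm_command", "payload": {"increments": [{"xyz":[0,0,0],"turn":[0,0,0]},{"xyz":[0,0,0],"turn":[0,0,0]}]}}

```text
clock: 25.65
position: [488.0, 228.7, 154.6]
tcp_rot: [0.877, 0.481, -0.001, -0.0]
force: [0.2, 0.2, 0.5]
finger_gap: 0.0
```

Request:
{"api": "arm_command", "payload": {"increments": [{"xyz":[-2,0,25],"turn":[0,0,0]},{"xyz":[-6,0,50],"turn":[0,0,0]},{"xyz":[-9,0,75],"turn":[0,0,0]},{"xyz":[-9,0,95],"turn":[0,0,0]},{"xyz":[-8,0,107],"turn":[0,0,0]}]}}

```text
clock: 26.15
position: [483.3, 221.6, 46.3]
tcp_rot: [0.877, 0.481, -0.001, -0.0]
force: [0.5, 0.2, 10.6]
finger_gap: 0.0
```

Request:
{"api": "arm_command", "payload": {"increments": [{"xyz":[0,0,3],"turn":[0,0,0]},{"xyz":[0,0,5],"turn":[0,0,0]},{"xyz":[0,0,6.5],"turn":[0,0,0]},{"xyz":[0,0,6.5],"turn":[0,0,0]}]}}

```text
clock: 26.55
position: [483.9, 222.3, 41.9]
tcp_rot: [0.877, 0.481, -0.0, -0.0]
force: [-4.2, 0.6, 29.9]
finger_gap: -0.0
```

Request:
{"api": "arm_command", "payload": {"increments": [{"xyz":[-1,0,-25],"turn":[0,0,0]},{"xyz":[0,0,-50],"turn":[0,0,0]},{"xyz":[3,0,-75],"turn":[0,0,0]},{"xyz":[7,0,-100],"turn":[0,0,0]},{"xyz":[8,0,-114],"turn":[0,0,0]}]}}

```text
clock: 27.05
position: [488.6, 229.1, 156.5]
tcp_rot: [0.877, 0.481, 0.0, -0.0]
force: [-0.4, 0.2, -0.5]
finger_gap: -0.1
```

Request:
{"api": "arm_command", "payload": {"increments": [{"xyz":[0,0,0],"turn":[0,0,0]},{"xyz":[0,0,0],"turn":[0,0,0]}]}}

```text
clock: 27.25
position: [487.9, 228.6, 154.8]
tcp_rot: [0.877, 0.481, -0.001, -0.0]
force: [0.2, -0.9, -0.2]
finger_gap: 0.0
```

Request:
{"api": "arm_command", "payload": {"increments": [{"xyz":[-2,0,25],"turn":[0,0,0]},{"xyz":[-6,0,50],"turn":[0,0,0]},{"xyz":[-9,0,75],"turn":[0,0,0]},{"xyz":[-9,0,95],"turn":[0,0,0]},{"xyz":[-8,0,107],"turn":[0,0,0]}]}}

```text
clock: 27.75
position: [483.1, 221.6, 46.7]
tcp_rot: [0.877, 0.481, -0.001, -0.0]
force: [0.9, 0.3, 10.1]
finger_gap: 0.2
```

Request:
{"api": "arm_command", "payload": {"increments": [{"xyz":[0,0,3],"turn":[0,0,0]},{"xyz":[0,0,5],"turn":[0,0,0]},{"xyz":[0,0,6.5],"turn":[0,0,0]},{"xyz":[0,0,6.5],"turn":[0,0,0]}]}}

```text
clock: 28.15
position: [483.8, 222.2, 42.1]
tcp_rot: [0.877, 0.481, -0.0, -0.0]
force: [-4.7, 1.5, 25.9]
finger_gap: 0.3
```

Request:
{"api": "arm_command", "payload": {"increments": [{"xyz":[-1,0,-25],"turn":[0,0,0]},{"xyz":[0,0,-50],"turn":[0,0,0]},{"xyz":[3,0,-75],"turn":[0,0,0]},{"xyz":[7,0,-100],"turn":[0,0,0]},{"xyz":[8,0,-130],"turn":[0,0,0]}]}}

```text
clock: 28.65
position: [487.6, 228.7, 171.6]
tcp_rot: [0.877, 0.481, -0.002, -0.0]
force: [-0.8, -0.3, 0.1]
finger_gap: 0.3
```

```bash
python3 - <<'E'
from h import *
snap('scene','s14.png');snap('wrist','w14.png')
s=readout.sense();print(s['clock'],s['position'],s['force'])
a=cv2.imread('pics/s14.png')[80:200,150:270];b=cv2.imread('pics/w14.png')
cv2.imwrite('pics/m14.png',np.hstack([cv2.resize(a,(380,380)),cv2.copyMakeBorder(cv2.resize(b,(400,300)),0,80,0,0,0)]))
E
```

```text
28.75 [489.57234769 229.37388715 174.34521431] [0.44963986 0.23665478 0.03744499]
```

View pics/m14.png

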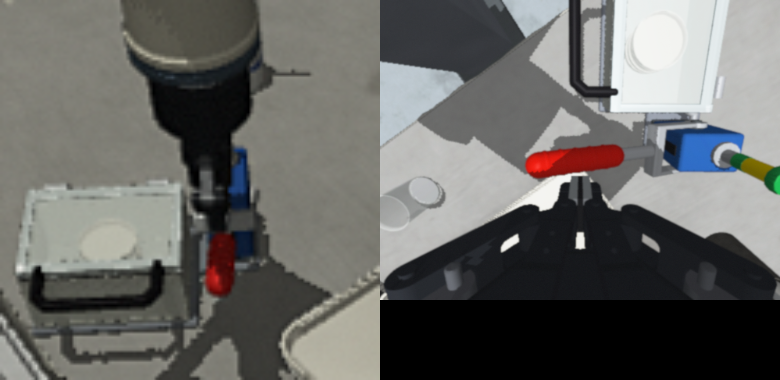

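Request:
{"api": "arm_command", "payload": {"increments": [{"xyz":[0,0,-40],"turn":[0,0,0]},{"xyz":[-20,0,-80],"turn":[0,0,0]},{"xyz":[-60,10,-110],"turn":[0,0,0]},{"xyz":[-90,40,-130],"turn":[0,0,0]},{"xyz":[-100,80,-140],"turn":[0,0,0]}]}}

```text
clock: 29.25
position: [500.9, 99.9, 313.1]
tcp_rot: [0.877, 0.481, -0.0, -0.0]
force: [0.6, 0.8, -0.3]
finger_gap: -0.3
```

Request:
{"api": "arm_command", "payload": {"increments": [{"xyz":[0,40,0],"turn":[0,0,0]},{"xyz":[0,80,0],"turn":[0,0,0]},{"xyz":[0,100,0],"turn":[0,0,0]},{"xyz":[0,100,0],"turn":[0,0,0]}]}}

```text
clock: 29.65
position: [588.1, 46.2, 309.7]
tcp_rot: [0.877, 0.48, -0.001, -0.001]
force: [-0.9, 0.8, -0.7]
finger_gap: -0.0
```

```bash
python3 - <<'E'
from h import *
a=snap('scene','s15.png');b=snap('top','t15.png')
s=readout.sense();print(s['clock'],s['position'],s['force'])
a=cv2.resize(a[80:300,130:400,::-1],(400,326));b=cv2.resize(b[130:290,80:400,::-1],(400,200))
cv2.imwrite('pics/m15.png',cv2.resize(np.vstack([a,b]),None,fx=1.1,fy=1.1))
cv2.imwrite('pics/s15z.png',cv2.resize(cv2.imread('pics/s15.png')[90:200,145:265],None,fx=5,fy=5,interpolation=cv2.INTER_CUBIC))
E
```

```text
29.75 [586.08110528  47.881753   310.59817975] [-0.5430466   1.11805304  0.69966605]
```

View pics/m15.png

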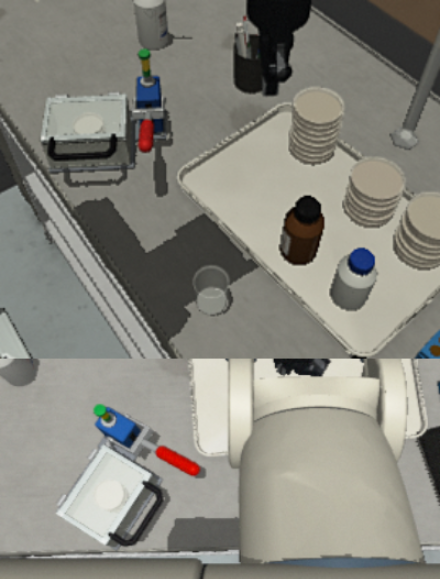

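View pics/s15z.png

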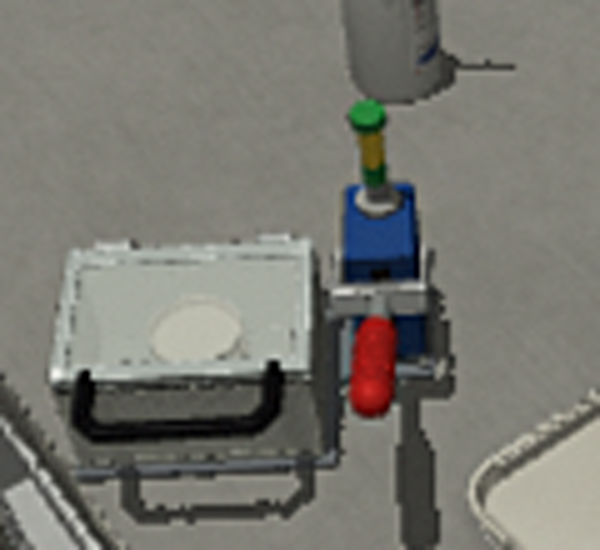

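```bash
python3 - <<'E'
from h import *
print(tri([ray('top',(152.7,168)),ray('scene',(218.4,112))]))
for q in (164,178): print(q,proj('scene',[569.5,358.5,q]))
print(readout.sense()['clock'],readout.sense()['force'],readout.sense()['qd'].round(3))
ticket.hand_in()
E
```

```text
(array([567.53209081, 357.69614558, 177.11485593]), [np.float64(0.7928713324380773), np.float64(0.7928713324381331)])
164 [218.99589123 115.14891797]
178 [218.54049983 111.45066034]
29.75 [-0.5430466   1.11805304  0.69966605] [ 0.018 -0.025  0.01   0.002  0.004  0.   ]
the job is handed in; nothing more can be done
```

The job is done and handed in at about 30 s. The dish stack stands upright on the chamber floor, the lid is shut, and the lever went through four full strokes and ended up.

- **Stack:** I gripped it on the tray and set it down until I felt floor contact. The contact force briefly reached 33 N through the held stack. Later pictures show it upright in the chamber under the clear lid.
- **Lid:** I held it by its bar the whole way down its arc, and it met the rim at about 17–24 N before I let go. It still looks shut in the last pictures.
- **Lever:** each press went down to the stop, with 26–42 N at the closed fingertips. The highest was 41.6 N on the second stroke, so I pressed more lightly after that.
- **Gauge:** the last two-view measurement puts the green cap at 177 mm, against about 178 mm expected after four full strokes.
- **Surroundings:** in the last scene picture both bottles and the beaker are still standing. I judged by eye that they had not been pushed aside and did not measure their positions again. The arm ended clear of everything, with contact force near zero.

**Disagreement:** the wrist camera and the fixed cameras differed by about 2–4 mm on the stack, chamber and lid bar. I used values in between. I did not measure the lid angle or lever angle separately; both are judged from the pictures and the contact forces.

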